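# Shut down the heel-block station and clear its finished blocks

### The job

The batch is finished, so shut down the spindle station first: slide the speed control to the green idle mark, then turn the pulley by its rim until its black mark faces the red pointer. Then slide the vise's jaw fully open by its red grip, lift the finished heel block out and stand it on its foot in the plywood tray, and push the empty vise's jaw fully shut again. All other finished heel blocks lying about the bench must also end up standing on their feet in the tray, none on top of another; do not knock over the white jar.

Things in the scene. Friction and masses are not known exactly. Their poses are not given: they have to be found in the camera images.
- speed_base: aluminium speed-control housing, 70 (own x) x 190 (own y) x 22 mm, fixed to the bench; origin: centre of its underside. Its track runs along own y.
- speed (a joint): travel of the speed grip along own +y of speed_base, m: 0 to 0.12; grip centre stands at own y = -0.06 + value. The green idle mark is at value 0.030. Friction 1.5 N; stays where it is left.
- speed_grip (a point): point in the black speed grip (34 across the track x 16 along the track x 38 mm high, from 24 to 62 mm above the bench; white line on top), 46 mm above the bench, on the grip's middle.
- speed_mark (a point): middle of the green idle mark: two 7 mm wide green stripes either side of the track.
- pulley_base: round blue spindle housing, radius 86 mm, 36 mm high, fixed to the bench; origin: centre of its underside, on the pulley's axis. The red pointer stands on it at own -x, 70 to 90 mm from the axis, top 48 mm above the bench.
- pulley (a joint): angle of the pulley about the upright axis, rad, positive anticlockwise from above; 0 = black mark at the red pointer; it starts anticlockwise of it, turns freely either way (limits -3 and 3), friction 0.06 N m, stays where left.
- pulley_mark (a point): black mark on the rim's top (a line also runs down the outside), 64.5 mm from the axis, 90 mm above the bench. The aluminium pulley is a dish: upright rim, outer radius 70 mm, 11 mm thick, from 50 to 90 mm above the bench; inside it a floor at 50 mm and a hub of radius 16 mm up to 76 mm. Pinch the rim radially from above.
- pulley_pointer (a point): red pointer, 80 mm from the axis, 48 mm above the bench.
- vise: blue drill vise fixed to the bench; origin on the bench; own x runs from the moving jaw to the fixed jaw. Bed 185 (x, from -0.105 to 0.080) x 100 (y) mm, its top 22 mm high; fixed jaw's face at own x = 0.050, its top 40 mm above the bench, 120 mm wide.
- jaw (a joint): travel of the moving jaw along own -x of the vise, m: 0 = fully shut (30 mm between the faces), 0.065 = fully open, against the stop. It starts near 0.021, closed on the block's foot; a 7 mm steel toe of the jaw then overhangs the foot (which lies along the jaws), so it cannot be lifted. Friction 4 N; stays where left.
- jaw_grip (a point): middle of the red upright grip of the moving jaw, 78 mm above the bench; moving jaw top 54 mm above the bench; grip 14 mm thick along the slide x 50 mm across, up to 93 mm above the bench (carriage top at 44 mm); it stands 45 mm outward of the jaw's face.
- vise_block: at the start in the vise, 22 mm above the bench, length along the jaws: a finished wooden heel block, inverted T in section: foot 50 (own x) x 80 (own y) x 16 mm high, on it a centred upright 30 (x) x 80 (y) mm that rises to 66 mm; two dark drill holes in the top; 140 g nominal. Origin: centre of its underside, z up. Grip the upright across its 30 mm (along own x), above the foot.
- block_b: may be absent: a finished wooden heel block, inverted T in section: foot 50 (own x) x 80 (own y) x 16 mm high, on it a centred upright 30 (x) x 80 (y) mm that rises to 66 mm; two dark drill holes in the top; 140 g nominal. Origin: centre of its underside, z up. Grip the upright across its 30 mm (along own x), above the foot.
- block_c: may be absent: a finished wooden heel block, inverted T in section: foot 50 (own x) x 80 (own y) x 16 mm high, on it a centred upright 30 (x) x 80 (y) mm that rises to 66 mm; two dark drill holes in the top; 140 g nominal. Origin: centre of its underside, z up. Grip the upright across its 30 mm (along own x), above the foot.
- block_d: may be absent: a finished wooden heel block, inverted T in section: foot 50 (own x) x 80 (own y) x 16 mm high, on it a centred upright 30 (x) x 80 (y) mm that rises to 66 mm; two dark drill holes in the top; 140 g nominal. Origin: centre of its underside, z up. Grip the upright across its 30 mm (along own x), above the foot.
- tray: plywood tray, 250 x 250 mm outside, walls 6 mm thick and 30 mm high, floor 6 mm thick; fixed to the bench; origin: centre of its underside.
- jar: white ceramic jar, 76 mm in diameter, 90 mm high, standing loose among the things; origin: centre of its underside.
Not all that is in view belongs to the job. What is shaped like the block_b but pink is not meant.

How it is judged:
By the outcome, as a careful person would: the job done as asked, in the order asked, and still so for the second after the job is handed in, with the robot touching nothing.
Of block_b, block_c, block_d only 2 to 3 are there at a start; the rules pass over those that are not, and their reading is None.
At some moment in a run one of block_b, block_c, block_d may be knocked a few centimetres aside while the robot is not near it.
Once in a run the grip may slacken for a moment while it holds something.
It also fails if it takes over 208 s, if anything falls off the work surface, if the arm or the gripper's body presses on something with over 40 N, if the wrist force passes 120 N, or if a joint passes its speed limit or range.

### The arm

A 6-joint arm with a two-finger parallel gripper is mounted at the origin on the work surface. World frame = base frame: x ahead of the robot, y to its left, z up, the work surface at z = 0. Lengths are in m, angles in rad, forces in N, time in s.
With the tool pointing down it reaches from about 0.375 to 0.975 m from the base axis. Payload 3.8 kg.
Tool frame: the origin (TCP) lies at the very end of the fingers, on their centre line; the grasp point (between the pads) lies 19 mm behind it (bot.grip_point_offset is the distance from the TCP to the grasp point, in m); z points along the fingers, x is the direction in which the jaws open and shut, and the axes are right-handed (so a half turn about z gives the same grasp; the last joint's range is limited). The gripper opens to 85 mm and grips with 20 to 120 N. Pads are 22 mm wide; open, the fingers measure 114 mm over their backs; the gripper's body (76 mm by 85 mm) begins 54 mm behind the grasp point. The pads swing forward as they close: fully open they stand 13 mm farther back than shut.
Start: joints at [1.305, 0.264, 1.604, -0, 1.274, -0.037], TCP at [0.153, 0.657, 0.204] pointing down, gripper open.
Joint ranges: [-2.63, 2.63], [-0.94, 2.18], [0.31, 2.57], [-1.31, 4.45], [0, 2.66], [-2.55, 2.55]. Speed limits (rad/s): [2.57, 2.57, 3.14, 3.14, 3.14, 3.14].

### API

Orientations are given as a rotation vector (axis times angle).
In Python, from workcell import bot, read_camera gives the robot as it stands.
- The arm moves only by the tool arm_command, never from a script. Its argument "rows" is a list of rows, each an object with "delta_rot": the turn, a rotation vector about the tool's x, y, z in rad, a list of three; "xyz": the shift along the tool's x, y, z in m, a list of three; "gripper": the finger opening in m, from 0 to 0.0854. A call has 1 to 12 rows; each row shifts and turns the commanded pose from where the row before left it, along the tool's axes as they then stand; what a row does not reach is not made up. A row lasts 1/10 s, in which the tool goes at most 50 mm and 8.59 degrees, less where a joint would pass 70% of its speed; a pose out of reach is approached as far as the arm can. A call is refused whole if a number of a shift passes 0.05 or a number of a turn 0.15, either way. A call with a gripper value outside its range is refused whole. The fingers move at their own pace and stop on an object; "force" is the grip in N (left out, the last holds). Time passes only in rows, so rows that do not move let the fingers close. It gives the time, the measured TCP pose, the force and the opening at its end, in the units of the state.
- bot.read_state(): the state, without advancing time (a new reading comes with each control period).
- read_camera(name): name is "scene" or "top"; returns a dict with "pixels" (384x512x3 uint8, red, green, blue), "range_z" (384x512 float32, m along the optical axis (not along the pixel's ray), 0 where there is no reading), "intrinsics" (3x3 intrinsics, pixels), "camera_from_world" (4x4, takes a point from world to camera coordinates). Camera axes: x right, y up, looking along -z (the intrinsics and any distortion apply to the point x, -y, -z); pixel columns grow to the right and rows downward; lengths in m; the calibration is good to about 2 mm. A picture is of the moment at which its call begins.
- bot.finish_job(): hands the job in, once; it reports no verdict.
The state is a dict: "time": time; "q": joint angles; "joint_vel": joint speeds; "joint_torque": joint torques, N m; "tool_pos": TCP position; "tcp_rot": TCP orientation; "wrist_force": force on the tool from outside, world axes, zero at the start; "torque": the same for the moment, N m; "width": opening from 0.0 (shut) to 1.0 (fully open).
Only numpy, scipy, OpenCV 4.12 (cv2) and the standard library are available. Lean on these libraries where they do the work, as an engineer would, in place of code of your own. Each camera call takes 0.05 s, during which the arm holds its last target.

## Working session

There is one attempt and no reset: what is moved stays moved. The work goes in short steps, Python scripts to look and compute and a tool call to move; the robot and the scene stay as the last step left them, time stands still between calls to the robot, and variables do not carry over. Pictures are saved under pics/ and viewed, and the job is handed in when it is done.

Besides the shell and the picture viewer there is one more tool, called after ">>>" by a JSON object that holds its "api" and its "payload", one argument or row to a line. arm_command: Moves the arm, as the interface text tells. Its arguments: {"type":"object","properties":{"rows":{"type":"array","items":{"type":"object","properties":{"delta_rot":{"type":"array","items":{"type":"number"}},"xyz":{"type":"array","items":{"type":"number"}},"gripper":{"type":"number"}}}},"force":{"type":"number"}},"required":["rows"]}

```bash
ls; mkdir -p pics
cat > h.py <<'E'
import numpy as np, cv2
from workcell import bot, read_camera
def cam(n,save=None):
    c=read_camera(n)
    if save: cv2.imwrite('pics/'+save+'.png',c['pixels'][:,:,::-1])
    return c
def world(c):
    K=np.array(c['intrinsics']);T=np.linalg.inv(np.array(c['camera_from_world']))
    d=c['range_z'];v,u=np.mgrid[0:384,0:512]
    x=(u-K[0,2])/K[0,0]*d;y=(v-K[1,2])/K[1,1]*d
    P=np.stack([x,-y,-d,np.ones_like(d)],-1)@T.T
    P[d==0]=np.nan
    return P[...,:3]
E
python3 - <<'E'
from h import *
s=bot.read_state();print(s)
for n in('scene','top'):
    c=cam(n,n+'0');print(c['intrinsics'],c['camera_from_world'],[k for k in c])
    np.savez('/tmp/'+n,P=world(c),I=c['pixels'])
E
```

```text
pics
{'time': 0.0, 'q': array([ 1.30511004e+00,  2.64743947e-01,  1.60542097e+00,  6.23284106e-06,
        1.27372646e+00, -3.69136566e-02]), 'joint_vel': array([-0.00024098, -0.00041019, -0.00087933,  0.00013526,  0.00028356,
       -0.0006359 ]), 'joint_torque': array([ 5.71934579e-04, -5.15117025e+01, -3.67313111e+01,  2.99169713e-06,
        1.29855762e-02, -5.99078803e-06]), 'tool_pos': array([0.1528693 , 0.65661246, 0.20244297]), 'tcp_rot': array([ 2.459411  ,  1.95252875, -0.00291319]), 'wrist_force': array([-0.01962366, -0.21012478, -0.02614906]), 'torque': array([-0.00677218,  0.07414353,  0.00565243]), 'width': 1.0021173607062772}
[[482.25727096   0.         251.97492115]
 [  0.         482.25727096 188.97182398]
 [  0.           0.           1.        ]] [[-0.47795772  0.87837527 -0.00364624  0.28298768]
 [-0.75858648 -0.41067616  0.50585733  0.37961431]
 [ 0.44283515  0.2445444   0.86260945 -1.75614514]
 [ 0.          0.          0.          1.        ]] ['pixels', 'range_z', 'intrinsics', 'camera_from_world']
[[362.62772509   0.         249.84155431]
 [  0.         362.62772509 195.88206658]
 [  0.           0.           1.        ]] [[-0.01340671 -0.99962664 -0.02380852  0.01776467]
 [ 0.98252455 -0.0175907   0.18529995 -0.59123049]
 [-0.18564958 -0.02090819  0.98239355 -1.00777342]
 [ 0.          0.          0.          1.        ]] ['pixels', 'range_z', 'intrinsics', 'camera_from_world']
```

View pics/scene0.png

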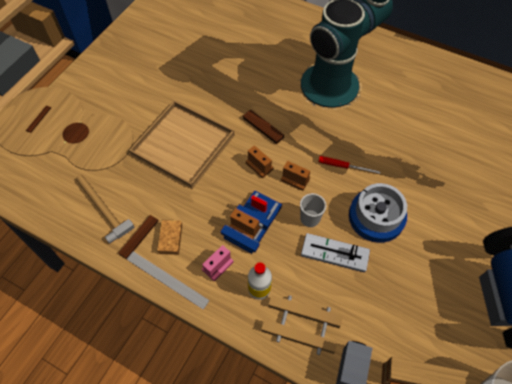

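View pics/top0.png

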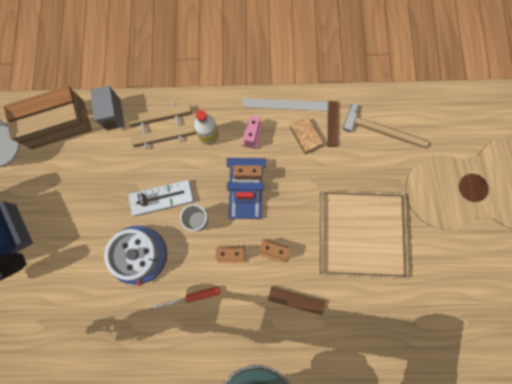

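Run:
```python
from h import *
I=np.load('/tmp/top.npz')['I'][:,:,::-1]
cv2.imwrite('pics/tc1.png',cv2.resize(I[110:310,95:335],None,fx=3.3,fy=3,interpolation=cv2.INTER_CUBIC))
I=np.load('/tmp/scene.npz')['I'][:,:,::-1]
cv2.imwrite('pics/sc1.png',cv2.resize(I[130:310,190:430],None,fx=3.3,fy=3.3,interpolation=cv2.INTER_CUBIC))
```

```text
(no output)
```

View pics/tc1.png

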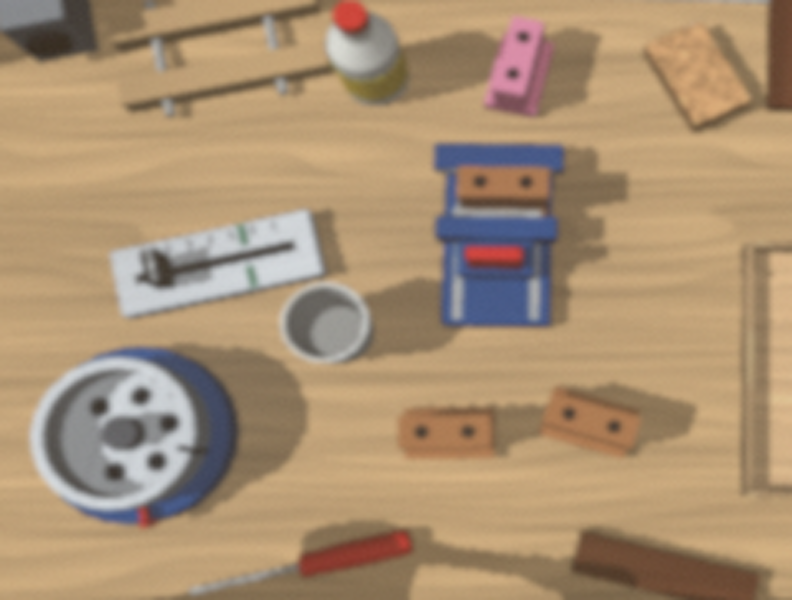

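View pics/sc1.png

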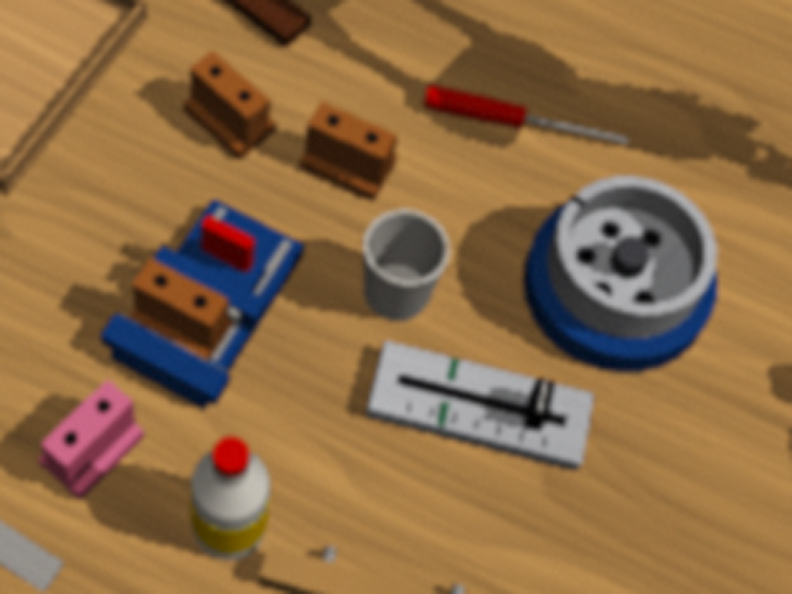

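```bash
cat > meas.py <<'E'
from h import *
def blob(P,m,zlo,zhi):
    return m&(P[...,2]>zlo)&(P[...,2]<zhi)
def rect(P,m):
    n,l,st,_=cv2.connectedComponentsWithStats(m.astype(np.uint8))
    k=1+np.argmax(st[1:,4]);q=P[l==k]
    r=cv2.minAreaRect((q[:,:2]*1000).astype(np.float32));return r,q
E
python3 - <<'E'
from meas import *
for n in('top','scene'):
    d=np.load(f'/tmp/{n}.npz');P=d['P'];I=d['I'].astype(int)
    Z=P[...,2];X=P[...,0];Y=P[...,1]
    table=np.nanmedian(Z);print(n,'table z',table)
    hsv=cv2.cvtColor(d['I'],cv2.COLOR_RGB2HSV).astype(int)
    ranges=lambda m:(np.nanpercentile(P[m],[2,50,98],axis=0).round(3).tolist(),m.sum())
    work=(X>0.2)&(X<0.95)&(Y>-0.6)&(Y<0.45)
    red=work&((hsv[...,0]<6)|(hsv[...,0]>174))&(hsv[...,1]>170)&(hsv[...,2]>90)
    blue=work&(hsv[...,0]>100)&(hsv[...,0]<130)&(hsv[...,1]>120)
    green=work&(hsv[...,0]>45)&(hsv[...,0]<90)&(hsv[...,1]>60)
    pink=work&(hsv[...,0]>155)&(hsv[...,0]<174)&(hsv[...,1]>60)
    high=work&(Z>0.012)
    for nm,m in(('red',red),('blue',blue),('green',green),('pink',pink),('high',high)):
        N,l,st,ce=cv2.connectedComponentsWithStats(m.astype(np.uint8))
        for k in range(1,N):
            if st[k,4]>(8 if nm!='high' else 80): 
                q=P[l==k];print(nm,ce[k].round(),st[k,4],'med',np.median(q,axis=0).round(3),'zmax',np.percentile(q[:,2],98).round(3), cv2.minAreaRect((q[:,:2]*1000).astype(np.float32)))
E
```

```text
top table z 0.00014501571775027422
red [201. 115.] 59 med [0.797 0.137 0.171] zmax 0.174 ((797.2058715820312, 138.42398071289062), (21.574708938598633, 22.729637145996094), 78.42520904541016)
red [245. 195.] 37 med [0.587 0.021 0.093] zmax 0.097 ((587.4986572265625, 22.8096923828125), (36.901527404785156, 6.7527852058410645), 87.91522979736328)
red [215. 291.] 28 med [0.32  0.112 0.025] zmax 0.029 ((319.90313720703125, 117.17654418945312), (14.320322036743164, 24.11663818359375), 9.975784301757812)
red [199. 296.] 9 med [0.307 0.159 0.026] zmax 0.028 ((306.3497619628906, 160.6349334716797), (8.699228286743164, 12.654224395751953), 32.208213806152344)
blue [252. 162.] 9 med [0.699 0.004 0.041] zmax 0.042 ((701.6329345703125, 1.6838693618774414), (8.832335472106934, 12.376167297363281), 9.579113006591797)
blue [260. 162.] 14 med [ 0.698 -0.023  0.04 ] zmax 0.044 ((699.0693359375, -21.94430160522461), (20.795757293701172, 9.197049140930176), 75.68297576904297)
blue [247. 186.] 132 med [0.622 0.014 0.054] zmax 0.058 ((621.5584716796875, 20.98587989807129), (91.68683624267578, 13.60347843
[... 6003 characters left out ...]
240234375), (74.62550354003906, 189.70298767089844), 12.542001724243164)
high [217. 262.] 583 med [0.804 0.004 0.062] zmax 0.072 ((798.7940063476562, -1.676910400390625), (48.82877731323242, 83.46133422851562), 72.89657592773438)
high [259. 280.] 707 med [0.814 0.142 0.113] zmax 0.173 ((804.0330200195312, 136.01231384277344), (59.74665069580078, 63.75694274902344), 28.745407104492188)
high [302. 323.] 2002 med [0.841 0.286 0.028] zmax 0.034 ((835.1424560546875, 283.4161682128906), (131.00653076171875, 199.6498565673828), 11.589822769165039)
high [349. 361.] 767 med [0.88 0.43 0.09] zmax 0.096 ((878.8966674804688, 433.6922607421875), (112.9261474609375, 43.493324279785156), 6.545816421508789)
```

```bash
cat > obj.py <<'E'
from meas import *
from scipy.optimize import least_squares
def circ(q):
    f=lambda p:np.hypot(q[:,0]-p[0],q[:,1]-p[1])-p[2]
    r=least_squares(f,[*q[:,:2].mean(0),0.06],loss='soft_l1',f_scale=0.002);return r.x
def pulley(c_or):
    for n,(P,I) in c_or.items():
        X,Y,Z=P[...,0],P[...,1],P[...,2]
        near=np.hypot(X-.43,Y-.338)<.1
        m=near&(Z>.084)&(Z<.1); cx=circ(P[m]);print(n,'rim top circ',cx.round(4),m.sum(), 'hi mid fit(expect r~.0645)')
        g=I.astype(int).sum(-1)
        rr=np.hypot(X-cx[0],Y-cx[1]);mm=m&(abs(rr-.0645)<.006)
        a=np.degrees(np.arctan2(Y-cx[1],X-cx[0]))[mm];gg=g[mm]
        idx=np.argsort(gg)[:10];print('  darkest ang',a[idx].round(1),gg[idx],np.median(gg))
        b=np.median(gg)-gg; dk=(b>0.35*np.median(gg))
        print('  dark mean',a[dk].round(0))
        hsv=cv2.cvtColor(I,cv2.COLOR_RGB2HSV).astype(int)
        red=near&((hsv[...,0]<8)|(hsv[...,0]>172))&(hsv[...,1]>120)&(Z>.03)
        if red.sum(): q=np.nanmedian(P[red],0);print('  pointer',q.round(4),red.sum(),np.degrees(np.arctan2(q[1]-cx[1],q[0]-cx[0])))
def speed(c_or):
    for n,(P,I) in c_or.items():
        X,Y,Z=P[...,0],P[...,1],P[...,2]
        near=(abs(X-.6)<.08)&(abs(Y-.282)<.13)
        m=near&(Z>.015)&(Z<.03);r,q=rect(P,m);print(n,'base',r)
        u=np.array([-np.sin(np.radians(12.8)),np.cos(np.radians(12.8))]);v=np.array([u[1],-u[0]])
        m=near&(Z>.045)&(Z<.075);q=P[m];
        o=np.array([.600,.2815])
        s=(q[:,:2]-o)@u;t=(q[:,:2]-o)@v
        print('  grip top',q.mean(0).round(4),m.sum(),'s',np.percentile(s,[2,50,98]).round(4),'t',np.percentile(t,[2,50,98]).round(4),'value',s.mean()+.06, 'mid', (np.percentile(s,2)+np.percentile(s,98))/2+.06)
        hsv=cv2.cvtColor(I,cv2.COLOR_RGB2HSV).astype(int)
        g=near&(hsv[...,0]>45)&(hsv[...,0]<95)&(hsv[...,1]>40)&(Z>.015)
        q=P[g];print('  green',q.mean(0).round(4),g.sum(),'s',((q[:,:2]-o)@u).mean().round(4))
def live(tag=None):
    d={}
    for n in('top','scene'):
        c=cam(n,tag and n+tag);d[n]=(world(c),c['pixels'])
    return d
def go(xyz,psi=None):
    s=bot.read_state();p=np.array(s['tool_pos']);R=cv2.Rodrigues(np.array(s['tcp_rot']))[0]
    ps=np.degrees(np.arctan2(R[1,0],R[0,0]));
    print('tcp',p.round(4),'psi',ps.round(2),'zax',R[:,2].round(3),'t',round(s['time'],2),'w',round(s['width'],3))
    D=(np.array(xyz)-p)
    psi=ps if psi is None else psi
    k=np.radians(ps);x=np.array([np.cos(k),np.sin(k),0]);y=np.array([np.sin(k),-np.cos(k),0])
    print('before turn dx dy dz',(D@x).round(4),(D@y).round(4),(-D[2]).round(4))
    d=(ps-psi+90)%180-90
    k=np.radians(ps-d);x=np.array([np.cos(k),np.sin(k),0]);y=np.array([np.sin(k),-np.cos(k),0])
    print('rotz',np.radians(d).round(4),'(deg',d.round(2),') after turn dx dy dz',(D@x).round(4),(D@y).round(4),(-D[2]).round(4))
E
python3 - <<'E'
from obj import *
d={n:(lambda z:(z['P'],z['I']))(np.load(f'/tmp/{n}.npz')) for n in('top','scene')}
pulley(d);speed(d)
E
```

```text
top rim top circ [0.4287 0.3457 0.0642] 624 hi mid fit(expect r~.0645)
  darkest ang [-105.9 -103.6  131.6  143.4 -106.2  -49.8  -43.3 -103.9  153.8  -39.6] [256 303 337 346 347 350 356 359 361 366] 588.0
  dark mean [ -40.  -43.  -50. -105. -104. -104. -106. -106.  110.  118.  132.  143.
  154.]
  pointer [0.3465 0.3288 0.049 ] 13 -168.36969520225608
scene rim top circ [0.4312 0.3424 0.0644] 549 hi mid fit(expect r~.0645)
  darkest ang [-54.5 -57.3 -48.4 127.5 -43.  -58.2 141.5 -33.4 172.4 108.7] [155 166 169 177 181 182 185 193 197 197] 472.0
  dark mean [-161. -164. -167. -170. -173. -175. -107. -109.  178.  176. -103. -106.
 -108.  172. -103. -110.  160.  -91.  157.  153.  -85.  -83.  142.  -74.
  138.  -76.  135.  -72.  130.  -69.  127.  -68.  124.  -64.  123.  -62.
  119.  -58.  -57.  -55.  -53.  109.  103.  -48.  -47.  101.  -43.   97.
  -43.  -39.   92.  -35.   88.  -33.   83.  -30.  -27.  -23.  -19.  -15.
  -11.   -8.   -4.   -2.    1.   10.]
top base ((600.1780395507812, 283.5245361328125), (70.644775390625, 190.3496856689453), 12.76958179473877)
  grip top [0.5696 0.2634 0.0603] 155 s [-0.1087  0.0415  0.0563] t [-0.0908 -0.0157  0.015 ] value 0.049110350097461945 mid 0.03379914132303062
  green [0.6153 0.2557 0.0249] 4 s -0.0286
scene base ((600.5232543945312, 279.4102783203125), (74.41566467285156, 189.85096740722656), 12.295575141906738)
  grip top [0.5781 0.2611 0.061 ] 145 s [-0.115   0.0379  0.052 ] t [-0.0764 -0.0113  0.0178] value 0.04491908289489084 mid 0.028526340369646283
  green [0.6102 0.2574 0.0257] 30 s -0.0257
```

Run:
```python
from obj import *
go([.591,.3205,.13],102.7)
d={n:(lambda z:(z['P'],z['I']))(np.load(f'/tmp/{n}.npz')) for n in('top','scene')}
for n,(P,I) in d.items():
    m=(P[...,2]>.048)&(np.hypot(P[...,0]-.591,P[...,1]-.3205)<.04)
    q=P[m];u=np.array([-np.sin(np.radians(12.6)),np.cos(np.radians(12.6))]);print(n,q.mean(0),np.percentile(q[:,:2]@u,[3,97]).mean()*u)
    print(cv2.minAreaRect((q[:,:2]*1000).astype(np.float32)))
```

```text
tcp [0.1529 0.6567 0.2026] psi 76.89 zax [-0.001 -0.002 -1.   ] t 0.1 w 1.002
before turn dx dy dz -0.2281 0.5029 0.0726
rotz -0.4504 (deg -25.81 ) after turn dx dy dz -0.4243 0.3534 0.0726
top [0.5886943  0.32821487 0.06080384] [-0.04206287  0.18817847]
((589.4223022460938, 329.35858154296875), (33.709224700927734, 16.071063995361328), 12.875543594360352)
scene [0.59330637 0.32532438 0.06197377] [-0.04109063  0.18382891]
((591.4439086914062, 325.43109130859375), (34.06794357299805, 16.073373794555664), 11.647064208984375)
```

>>> {"api": "arm_command", "payload": {
  "rows": [
    {"delta_rot":[0,0,-0.1126],"xyz":[0,0,0],"gripper":0.05},
    {"delta_rot":[0,0,-0.1126],"xyz":[0,0,0],"gripper":0.05},
    {"delta_rot":[0,0,-0.1126],"xyz":[0,0,0],"gripper":0.05},
    {"delta_rot":[0,0,-0.1126],"xyz":[0,0,0],"gripper":0.05},
    {"delta_rot":[0,0,0],"xyz":[-0.042,0.0354,0],"gripper":0.05},
    {"delta_rot":[0,0,0],"xyz":[-0.042,0.0354,0],"gripper":0.05},
    {"delta_rot":[0,0,0],"xyz":[-0.042,0.0354,0],"gripper":0.05},
    {"delta_rot":[0,0,0],"xyz":[-0.042,0.0354,0],"gripper":0.05},
    {"delta_rot":[0,0,0],"xyz":[-0.042,0.0354,0],"gripper":0.05},
    {"delta_rot":[0,0,0],"xyz":[-0.042,0.0354,0],"gripper":0.05},
    {"delta_rot":[0,0,0],"xyz":[-0.042,0.0354,0],"gripper":0.05},
    {"delta_rot":[0,0,0],"xyz":[0,0,0],"gripper":0.05}
  ]
}}

```text
time: 1.3
tool_pos: [0.4365, 0.4416, 0.2032]
tcp_rot: [1.968, 2.445, -0.001]
wrist_force: [0.0, 0.1, 1.3]
width: 0.583
```

Run:
```python
from obj import *
go([.590,.327,.13],102.7)
```

```text
tcp [0.4365 0.4416 0.2032] psi 102.35 zax [ 0.002 -0.002 -1.   ] t 1.3 w 0.583
before turn dx dy dz -0.1448 0.1255 0.0732
rotz -0.0062 (deg -0.35 ) after turn dx dy dz -0.1455 0.1246 0.0732
```

>>> {"api": "arm_command", "payload": {
  "rows": [
    {"delta_rot":[0,0,-0.006],"xyz":[-0.029,0.025,0.01],"gripper":0.05},
    {"delta_rot":[0,0,0],"xyz":[-0.029,0.025,0.01],"gripper":0.05},
    {"delta_rot":[0,0,0],"xyz":[-0.029,0.025,0.01],"gripper":0.05},
    {"delta_rot":[0,0,0],"xyz":[-0.029,0.025,0.01],"gripper":0.05},
    {"delta_rot":[0,0,0],"xyz":[-0.0295,0.025,0.01],"gripper":0.05},
    {"delta_rot":[0,0,0],"xyz":[0,0,0.02],"gripper":0.05},
    {"delta_rot":[0,0,0],"xyz":[0,0,0],"gripper":0.05},
    {"delta_rot":[0,0,0],"xyz":[0,0,0],"gripper":0.05}
  ]
}}

```text
time: 2.1
tool_pos: [0.5852, 0.3323, 0.1328]
tcp_rot: [-1.954, -2.458, 0.004]
wrist_force: [-0.5, -0.1, -0.5]
width: 0.585
```

Run:
```python
from obj import *
go([.590,.327,.031],102.7)
d=live('1')
for n in d: 
    I=d[n][1][:,:,::-1]
    cr=I[150:300,90:290] if n=='top' else I[180:320,270:450]
    cv2.imwrite('pics/c1'+n+'.png',cv2.resize(cr,None,fx=4,fy=4,interpolation=cv2.INTER_CUBIC))
```

```text
tcp [0.5852 0.3323 0.1328] psi 103.05 zax [-0.003 -0.001 -1.   ] t 2.1 w 0.585
before turn dx dy dz -0.0063 0.0035 0.1018
rotz 0.0062 (deg 0.35 ) after turn dx dy dz -0.0063 0.0036 0.1018
```

View pics/c1scene.png

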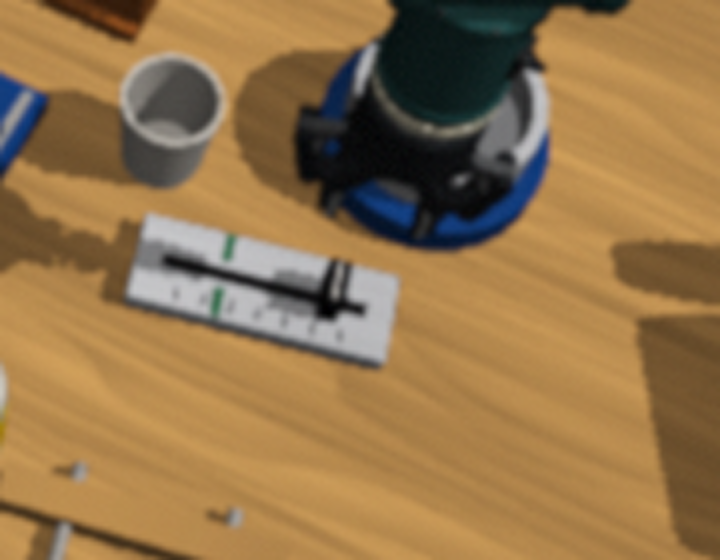

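>>> {"api": "arm_command", "payload": {
  "rows": [
    {"delta_rot":[0,0,0],"xyz":[-0.0063,0.0036,0.0],"gripper":0.05},
    {"delta_rot":[0,0,0],"xyz":[0,0,0.025],"gripper":0.05},
    {"delta_rot":[0,0,0],"xyz":[0,0,0.025],"gripper":0.05},
    {"delta_rot":[0,0,0],"xyz":[0,0,0.01],"gripper":0.05},
    {"delta_rot":[0,0,0],"xyz":[0,0,0],"gripper":0.05},
    {"delta_rot":[0,0,0],"xyz":[0,0,0],"gripper":0.05}
  ]
}}

```text
time: 2.8
tool_pos: [0.5919, 0.3273, 0.0749]
tcp_rot: [1.954, 2.459, 0.002]
wrist_force: [0.5, 0.7, -0.7]
width: 0.584
```

Run:
```python
from obj import *
go([.590,.327,.031],102.7)
d=live('2')
for n in d: 
    I=d[n][1][:,:,::-1]
    cr=I[150:300,90:290] if n=='top' else I[180:320,270:450]
    cv2.imwrite('pics/c2'+n+'.png',cv2.resize(cr,None,fx=4,fy=4,interpolation=cv2.INTER_CUBIC))
```

```text
tcp [0.5919 0.3273 0.0749] psi 103.06 zax [ 0.001  0.001 -1.   ] t 2.8 w 0.584
before turn dx dy dz 0.0002 -0.002 0.0439
rotz 0.0063 (deg 0.36 ) after turn dx dy dz 0.0002 -0.002 0.0439
```

View pics/c2scene.png

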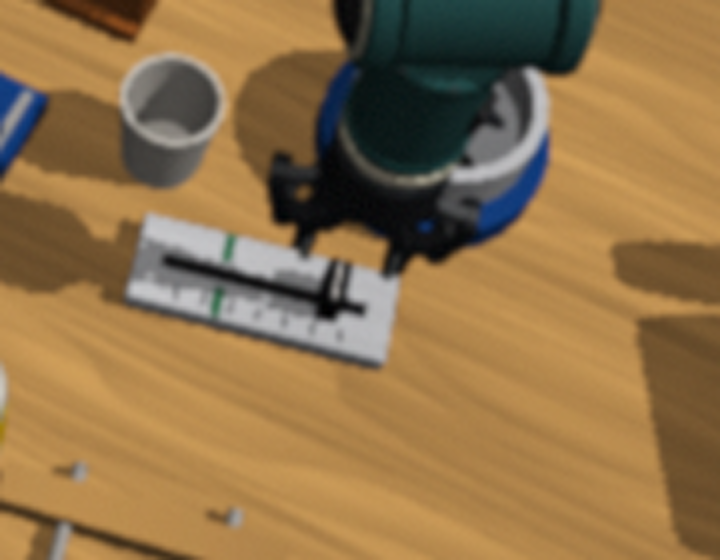

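>>> {"api": "arm_command", "payload": {
  "rows": [
    {"delta_rot":[0,0,0.006],"xyz":[0,-0.002,0.015],"gripper":0.05},
    {"delta_rot":[0,0,0],"xyz":[0,0,0.015],"gripper":0.05},
    {"delta_rot":[0,0,0],"xyz":[0,0,0.013],"gripper":0.05},
    {"delta_rot":[0,0,0],"xyz":[0,0,0],"gripper":0.05},
    {"delta_rot":[0,0,0],"xyz":[0,0,0],"gripper":0.0},
    {"delta_rot":[0,0,0],"xyz":[0,0,0],"gripper":0.0},
    {"delta_rot":[0,0,0],"xyz":[0,0,0],"gripper":0.0},
    {"delta_rot":[0,0,0],"xyz":[0,0,0],"gripper":0.0},
    {"delta_rot":[0,0,0],"xyz":[0,0,0],"gripper":0.0}
  ],
  "force": 25
}}

```text
time: 3.8
tool_pos: [0.5899, 0.3268, 0.0314]
tcp_rot: [1.962, 2.453, 0.002]
wrist_force: [-0.1, 0.5, 0.8]
width: 0.171
```

Run:
```python
from obj import *
go([.590+.0766*.2187,.327-.0766*.9758,.031],102.7)
```

```text
tcp [0.5899 0.3268 0.0314] psi 102.69 zax [ 0.001  0.001 -1.   ] t 3.8 w 0.171
before turn dx dy dz -0.0764 0.0001 0.0004
rotz -0.0001 (deg -0.01 ) after turn dx dy dz -0.0764 0.0001 0.0004
```

>>> {"api": "arm_command", "payload": {
  "rows": [
    {"delta_rot":[0,0,0],"xyz":[-0.01,0,0],"gripper":0.0},
    {"delta_rot":[0,0,0],"xyz":[-0.01,0,0],"gripper":0.0},
    {"delta_rot":[0,0,0],"xyz":[-0.01,0,0],"gripper":0.0},
    {"delta_rot":[0,0,0],"xyz":[-0.01,0,0],"gripper":0.0},
    {"delta_rot":[0,0,0],"xyz":[-0.01,0,0],"gripper":0.0},
    {"delta_rot":[0,0,0],"xyz":[-0.01,0,0],"gripper":0.0},
    {"delta_rot":[0,0,0],"xyz":[-0.01,0,0],"gripper":0.0},
    {"delta_rot":[0,0,0],"xyz":[-0.0064,0,0],"gripper":0.0},
    {"delta_rot":[0,0,0],"xyz":[0,0,0],"gripper":0.0},
    {"delta_rot":[0,0,0],"xyz":[0,0,0],"gripper":0.0},
    {"delta_rot":[0,0,0],"xyz":[0,0,0],"gripper":0.0}
  ]
}}

```text
time: 4.9
tool_pos: [0.6069, 0.2512, 0.0313]
tcp_rot: [1.961, 2.452, -0.0]
wrist_force: [1.6, -1.7, 4.7]
width: 0.172
```

```bash
cat > view.py <<'E'
from obj import *
import sys
def crop(tag,t,s,f=4):
    d=live(tag)
    for n,b in(('top',t),('scene',s)):
        cv2.imwrite(f'pics/c{tag}{n}.png',cv2.resize(d[n][1][b[0]:b[1],b[2]:b[3],::-1],None,fx=f,fy=f,interpolation=cv2.INTER_CUBIC))
    return d
E
python3 - <<'E'
from view import *
go([.590+.0766*.2187,.327-.0766*.9758,.031],102.7)
d=crop('3',(170,270,110,210),(210,290,270,400),5)
E
```

```text
tcp [0.6069 0.2512 0.0313] psi 102.71 zax [ 0.001 -0.001 -1.   ] t 4.9 w 0.172
before turn dx dy dz 0.0011 0.0001 0.0003
rotz 0.0001 (deg 0.01 ) after turn dx dy dz 0.0011 0.0001 0.0003
```

View pics/c3scene.png

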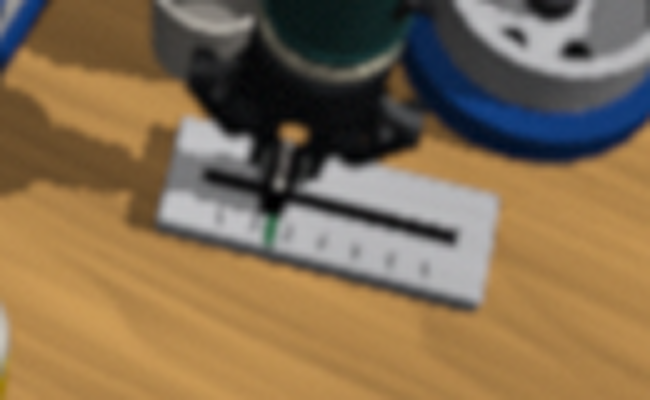

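>>> {"api": "arm_command", "payload": {
  "rows": [
    {"delta_rot":[0,0,0],"xyz":[0,0,0],"gripper":0.045},
    {"delta_rot":[0,0,0],"xyz":[0,0,0],"gripper":0.045},
    {"delta_rot":[0,0,0],"xyz":[0,0,0],"gripper":0.045},
    {"delta_rot":[0,0,0],"xyz":[0,0,-0.02],"gripper":0.045},
    {"delta_rot":[0,0,0],"xyz":[0,0,-0.04],"gripper":0.045},
    {"delta_rot":[0,0,0.1],"xyz":[0,0,-0.04],"gripper":0.045},
    {"delta_rot":[0,0,0.122],"xyz":[0,0,-0.01],"gripper":0.045},
    {"delta_rot":[0,0,0],"xyz":[0.04,-0.02,0],"gripper":0.045},
    {"delta_rot":[0,0,0],"xyz":[0.04,-0.02,0],"gripper":0.045},
    {"delta_rot":[0,0,0],"xyz":[0.04,-0.02,0],"gripper":0.045},
    {"delta_rot":[0,0,0],"xyz":[0.04,-0.02,0],"gripper":0.045},
    {"delta_rot":[0,0,0],"xyz":[0,0,0],"gripper":0.045}
  ]
}}

```text
time: 6.2
tool_pos: [0.5228, 0.4165, 0.1401]
tcp_rot: [-2.214, -2.225, 0.001]
wrist_force: [0.8, -0.4, 0.1]
width: 0.53
```

Run:
```python
from view import *
go([.430,.4085,.13],90)
d=crop('4',(160,300,95,215),(210,290,270,400),5)
```

```text
tcp [0.5228 0.4165 0.1401] psi 90.28 zax [-0.002  0.001 -1.   ] t 6.2 w 0.53
before turn dx dy dz -0.0076 -0.0929 0.0101
rotz 0.0048 (deg 0.28 ) after turn dx dy dz -0.008 -0.0928 0.0101
```

View pics/c4scene.png

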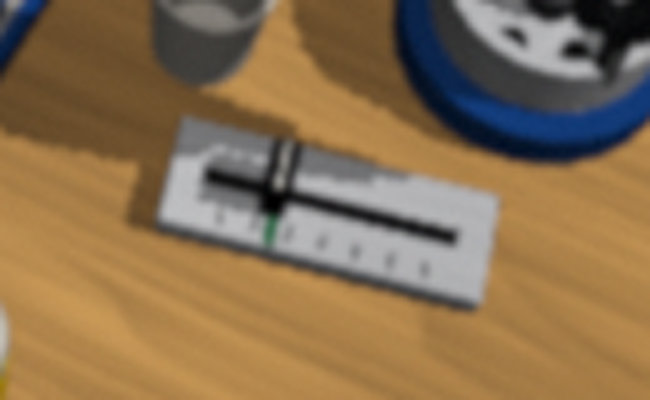

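View pics/c4top.png

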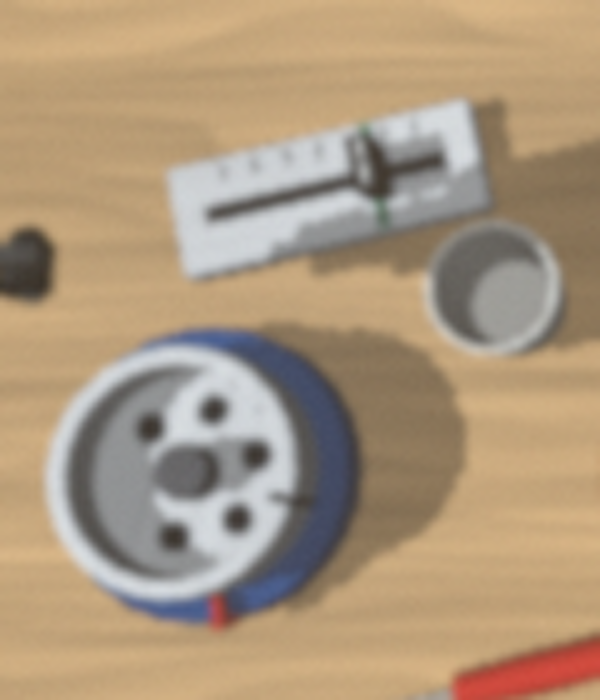

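Run:
```python
from obj import *
d=live()
for n,(P,I) in d.items():
    X,Y,Z=P[...,0],P[...,1],P[...,2]
    near=(abs(X-.6)<.08)&(abs(Y-.282)<.13)
    m=near&(Z>.012)&(Z<.075)&(np.hypot(X-.53,Y-.166)>.05)
    r,q=rect(P,m);o=np.array(r[0])/1000
    u=np.array([-np.sin(np.radians(12.7)),np.cos(np.radians(12.7))])
    b=(q[:,:2])@u; b=np.percentile(b,[.5,99.5]);
    g=m&(Z>.048)&(np.hypot(X-.607,Y-.253)<.04);s=P[g][:,:2]@u
    print(n,r,'value',(s.min()+s.max())/2-(o@u)+.06,(s.min()+s.max())/2-b.mean()+.06,s.max()-s.min(),b[1]-b[0])
    # green
    hsv=cv2.cvtColor(I,cv2.COLOR_RGB2HSV).astype(int)
    gr=near&(hsv[...,0]>45)&(hsv[...,0]<95)&(hsv[...,1]>50)&(Z>.01)&(Z<.03)
    print(gr.sum(),(P[gr][:,:2]@u-o@u+.06).round(3))
```

```text
top ((599.8504028320312, 284.13873291015625), (70.83829498291016, 190.67727661132812), 12.581064224243164) value 0.027025915523105903 0.027986809968742005 0.016024256081285895 0.1879517946833707
0 []
scene ((601.8258056640625, 279.6094665527344), (73.44148254394531, 190.30340576171875), 13.868022918701172) value 0.027631240062298057 0.027913931436633038 0.015994399730569667 0.18724079754562387
12 [0.03  0.031 0.034 0.029 0.032 0.029 0.032 0.03  0.033 0.031 0.034 0.031]
```

Run:
```python
from obj import *
go([.6064,.2534,.13],102.7)
```

```text
tcp [0.5263 0.411  0.1402] psi 89.97 zax [-0.001 -0.001 -1.   ] t 6.4 w 0.526
before turn dx dy dz -0.1576 0.0802 0.0102
rotz -0.2222 (deg -12.73 ) after turn dx dy dz -0.1714 0.0435 0.0102
```

>>> {"api": "arm_command", "payload": {
  "rows": [
    {"delta_rot":[0,0,-0.111],"xyz":[0,0,0],"gripper":0.045},
    {"delta_rot":[0,0,-0.111],"xyz":[0,0,0],"gripper":0.045},
    {"delta_rot":[0,0,0],"xyz":[-0.0429,0.0109,0],"gripper":0.045},
    {"delta_rot":[0,0,0],"xyz":[-0.0429,0.0109,0],"gripper":0.045},
    {"delta_rot":[0,0,0],"xyz":[-0.0429,0.0109,0],"gripper":0.045},
    {"delta_rot":[0,0,0],"xyz":[-0.0429,0.0109,0],"gripper":0.045},
    {"delta_rot":[0,0,0],"xyz":[0,0,0.03],"gripper":0.045},
    {"delta_rot":[0,0,0],"xyz":[0,0,0.01],"gripper":0.045},
    {"delta_rot":[0,0,0],"xyz":[0,0,0],"gripper":0.045},
    {"delta_rot":[0,0,0],"xyz":[0,0,0],"gripper":0.045}
  ]
}}

```text
time: 7.4
tool_pos: [0.6061, 0.2541, 0.1006]
tcp_rot: [-1.962, -2.453, 0.001]
wrist_force: [0.5, -0.6, -0.5]
width: 0.525
```

Run:
```python
from obj import *
go([.6064,.2534,.033],102.7)
```

```text
tcp [0.6061 0.2541 0.1006] psi 102.7 zax [-0.001 -0.    -1.   ] t 7.4 w 0.525
before turn dx dy dz -0.0007 0.0001 0.0676
rotz 0.0001 (deg 0.0 ) after turn dx dy dz -0.0007 0.0001 0.0676
```

>>> {"api": "arm_command", "payload": {
  "rows": [
    {"delta_rot":[0,0,0],"xyz":[-0.0007,0,0.03],"gripper":0.045},
    {"delta_rot":[0,0,0],"xyz":[0,0,0.025],"gripper":0.045},
    {"delta_rot":[0,0,0],"xyz":[0,0,0.0126],"gripper":0.045},
    {"delta_rot":[0,0,0],"xyz":[0,0,0],"gripper":0.045},
    {"delta_rot":[0,0,0],"xyz":[0,0,0],"gripper":0},
    {"delta_rot":[0,0,0],"xyz":[0,0,0],"gripper":0},
    {"delta_rot":[0,0,0],"xyz":[0,0,0],"gripper":0},
    {"delta_rot":[0,0,0],"xyz":[0,0,0],"gripper":0},
    {"delta_rot":[0,0,0],"xyz":[0,0,0],"gripper":0}
  ]
}}

```text
time: 8.3
tool_pos: [0.6077, 0.2538, 0.0346]
tcp_rot: [1.962, 2.452, 0.003]
wrist_force: [-0.9, 0.3, 4.3]
width: -0.001
```

>>> {"api": "arm_command", "payload": {
  "rows": [
    {"delta_rot":[0,0,0],"xyz":[0,0,0],"gripper":0.045},
    {"delta_rot":[0,0,0],"xyz":[0,0,0],"gripper":0.045},
    {"delta_rot":[0,0,0],"xyz":[0,0,0],"gripper":0.045},
    {"delta_rot":[0,0,0],"xyz":[0,0,-0.02],"gripper":0.045},
    {"delta_rot":[0,0,0],"xyz":[0,0,-0.04],"gripper":0.045},
    {"delta_rot":[0,0,0.1],"xyz":[0,0,-0.04],"gripper":0.045},
    {"delta_rot":[0,0,0.122],"xyz":[0,0,-0.01],"gripper":0.045},
    {"delta_rot":[0,0,0],"xyz":[0.04,-0.02,0],"gripper":0.045},
    {"delta_rot":[0,0,0],"xyz":[0.04,-0.02,0],"gripper":0.045},
    {"delta_rot":[0,0,0],"xyz":[0.04,-0.02,0],"gripper":0.045},
    {"delta_rot":[0,0,0],"xyz":[0.04,-0.02,0],"gripper":0.045},
    {"delta_rot":[0,0,0],"xyz":[0,0,0],"gripper":0.045}
  ]
}}

```text
time: 9.5
tool_pos: [0.5234, 0.4177, 0.1423]
tcp_rot: [-2.215, -2.225, 0.001]
wrist_force: [-0.0, -1.5, -0.5]
width: 0.525
```

```bash
cat > sp.py <<'E'
from obj import *
def spd(d):
  for n,(P,I) in d.items():
    X,Y,Z=P[...,0],P[...,1],P[...,2]
    near=(abs(X-.6)<.08)&(abs(Y-.282)<.13)
    m=near&(Z>.012)&(Z<.075)&(np.hypot(X-.53,Y-.166)>.05)
    r,q=rect(P,m);o=np.array(r[0])/1000
    u=np.array([-np.sin(np.radians(12.7)),np.cos(np.radians(12.7))])
    b=(q[:,:2])@u; b=np.percentile(b,[.5,99.5]);
    g=m&(Z>.048)&(np.hypot(X-.607,Y-.253)<.04);s=P[g][:,:2]@u
    print(n,r,'value',(s.min()+s.max())/2-(o@u)+.06,(s.min()+s.max())/2-b.mean()+.06)
E
python3 - <<'E'
from sp import *
from view import crop
go([.430,.4085,.13],90)
d=crop('5',(160,300,95,215),(210,290,270,400),5);spd(d);pulley(d)
E
```

```text
tcp [0.5234 0.4177 0.1423] psi 90.26 zax [-0.002  0.001 -1.   ] t 9.5 w 0.525
before turn dx dy dz -0.0087 -0.0934 0.0123
rotz 0.0045 (deg 0.26 ) after turn dx dy dz -0.0092 -0.0934 0.0123
top ((600.4156494140625, 283.78338623046875), (72.10627746582031, 191.01373291015625), 12.297080039978027) value 0.02283022926773534 0.023244334658191507
scene ((601.2583618164062, 279.70672607421875), (73.2266845703125, 190.46591186523438), 11.947633743286133) value 0.022575577382602338 0.023151689065247075
top rim top circ [0.4286 0.3456 0.0642] 624 hi mid fit(expect r~.0645)
  darkest ang [-105.8 -103.5  106.8  131.9 -106.   143.3  153.  -104.   109.6  -85.2] [266 316 342 343 356 357 369 372 377 379] 603.0
  dark mean [ -85. -104. -104.  107. -106. -106.  110.  118.  132.  143.  148.  153.]
  pointer [0.3463 0.3292 0.047 ] 13 -168.72957029202996
scene rim top circ [0.431  0.3432 0.0649] 428 hi mid fit(expect r~.0645)
  darkest ang [-46.5  49.6 -55.  -57.8 -21.5  65.2 -25.4  51.9 -34.1  -5. ] [154 157 163 179 180 181 184 199 209 210] 480.0
  dark mean [-160. -166. -177. -106. -108.  177. -102. -104. -107.  171. -106. -108.
  165.  161.  -91.  157.  153.  -87.  148.  -84.  146.  141.  -76.  -75.
  -71.  -68.  -68.  -64.  -62.  -58.  -55.  -53.  -49.  -47.  -44.  -40.
  -35.  -34.  -30.  -26.  -25.  -24.   75.   79.  -22.   65.  -16.   59.
  -13.  -11.   -8.   54.   -5.   -3.   52.    2.   49.   50.   52.   17.
   20.   36.]
```

View pics/c5scene.png

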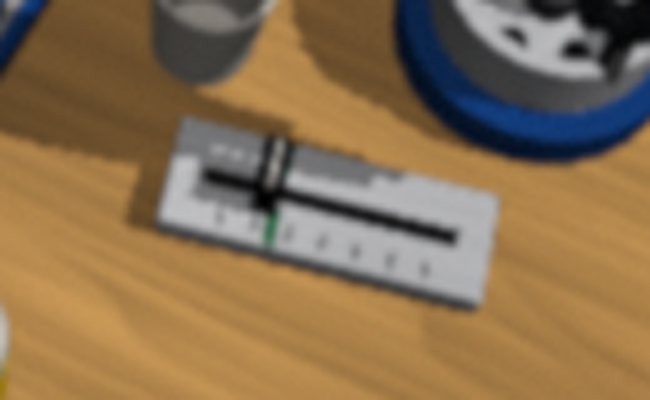

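View pics/c5top.png

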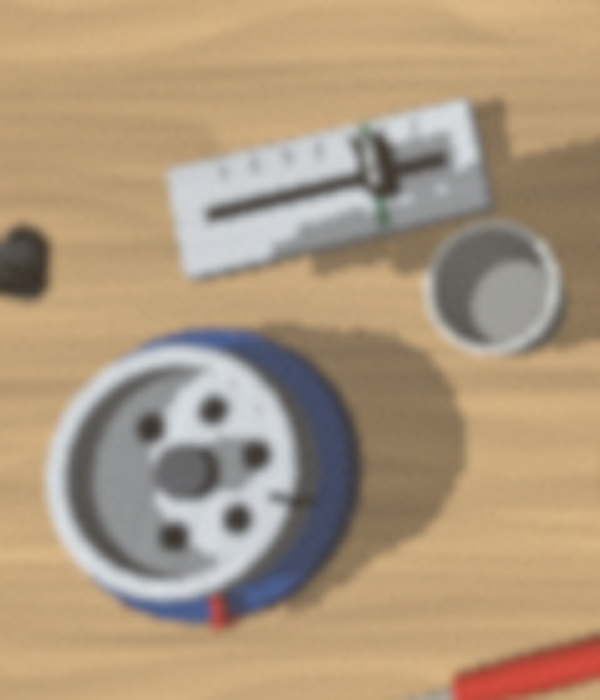

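Run:
```python
from obj import *
go([.6082,.2453,.13],102.7)
```

```text
tcp [0.5256 0.4138 0.1422] psi 90.13 zax [-0.001 -0.002 -1.   ] t 9.6 w 0.527
before turn dx dy dz -0.1687 0.0822 0.0122
rotz -0.2195 (deg -12.57 ) after turn dx dy dz -0.1825 0.0435 0.0122
```

>>> {"api": "arm_command", "payload": {
  "rows": [
    {"delta_rot":[0,0,-0.11],"xyz":[0,0,0],"gripper":0.05},
    {"delta_rot":[0,0,-0.11],"xyz":[0,0,0],"gripper":0.05},
    {"delta_rot":[0,0,0],"xyz":[-0.0456,0.0109,0],"gripper":0.05},
    {"delta_rot":[0,0,0],"xyz":[-0.0456,0.0109,0],"gripper":0.05},
    {"delta_rot":[0,0,0],"xyz":[-0.0456,0.0109,0],"gripper":0.05},
    {"delta_rot":[0,0,0],"xyz":[-0.0456,0.0109,0],"gripper":0.05},
    {"delta_rot":[0,0,0],"xyz":[0,0,0.03],"gripper":0.05},
    {"delta_rot":[0,0,0],"xyz":[0,0,0.01],"gripper":0.05},
    {"delta_rot":[0,0,0],"xyz":[0,0,0],"gripper":0.05},
    {"delta_rot":[0,0,0],"xyz":[0,0,0],"gripper":0.05}
  ]
}}

```text
time: 10.6
tool_pos: [0.6085, 0.2449, 0.1029]
tcp_rot: [-1.964, -2.451, 0.002]
wrist_force: [-1.0, 0.2, 0.8]
width: 0.589
```

Run:
```python
from obj import *
go([.6082,.2453,.031],102.7)
```

```text
tcp [0.6085 0.2449 0.1029] psi 102.6 zax [-0.001 -0.    -1.   ] t 10.6 w 0.589
before turn dx dy dz 0.0005 -0.0003 0.0719
rotz -0.0017 (deg -0.1 ) after turn dx dy dz 0.0005 -0.0002 0.0719
```

>>> {"api": "arm_command", "payload": {
  "rows": [
    {"delta_rot":[0,0,0],"xyz":[0,0,0.03],"gripper":0.05},
    {"delta_rot":[0,0,0],"xyz":[0,0,0.025],"gripper":0.05},
    {"delta_rot":[0,0,0],"xyz":[0,0,0.0169],"gripper":0.05},
    {"delta_rot":[0,0,0],"xyz":[0,0,0],"gripper":0.05},
    {"delta_rot":[0,0,0],"xyz":[0,0,0],"gripper":0},
    {"delta_rot":[0,0,0],"xyz":[0,0,0],"gripper":0},
    {"delta_rot":[0,0,0],"xyz":[0,0,0],"gripper":0},
    {"delta_rot":[0,0,0],"xyz":[0,0,0],"gripper":0},
    {"delta_rot":[0,0,0],"xyz":[0,0,0],"gripper":0},
    {"delta_rot":[0,0,0],"xyz":[0,0,0],"gripper":0}
  ]
}}

```text
time: 11.6
tool_pos: [0.6105, 0.2457, 0.0333]
tcp_rot: [1.964, 2.45, 0.005]
wrist_force: [-1.2, 1.0, 6.3]
width: 0.165
```

Run:
```python
from obj import *
from view import crop
go([.6064,.2534,.031],102.7)
crop('6',(170,270,110,210),(210,290,270,400),5)
```

```text
tcp [0.6105 0.2457 0.0333] psi 102.57 zax [ 0.003  0.002 -1.   ] t 11.6 w 0.165
before turn dx dy dz 0.0084 -0.0024 0.0023
rotz -0.0022 (deg -0.13 ) after turn dx dy dz 0.0084 -0.0023 0.0023
```

View pics/c6scene.png

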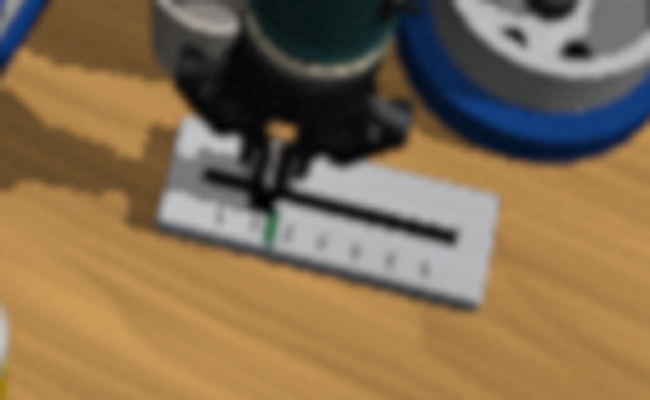

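>>> {"api": "arm_command", "payload": {
  "rows": [
    {"delta_rot":[0,0,0],"xyz":[0.002,0,-0.002],"gripper":0},
    {"delta_rot":[0,0,0],"xyz":[0.003,0,-0.001],"gripper":0},
    {"delta_rot":[0,0,0],"xyz":[0.0027,0,-0.001],"gripper":0},
    {"delta_rot":[0,0,0],"xyz":[0,0,0],"gripper":0},
    {"delta_rot":[0,0,0],"xyz":[0,0,0],"gripper":0},
    {"delta_rot":[0,0,0],"xyz":[0,0,0],"gripper":0}
  ]
}}

```text
time: 12.3
tool_pos: [0.6085, 0.2523, 0.0337]
tcp_rot: [1.964, 2.45, 0.002]
wrist_force: [7.0, 2.1, -9.2]
width: 0.163
```

Run:
```python
from sp import *
go([.6064,.2534,.031],102.7)
spd(live())
```

```text
tcp [0.6085 0.2523 0.0337] psi 102.58 zax [ 0.002  0.    -1.   ] t 12.3 w 0.163
before turn dx dy dz 0.0015 -0.0018 0.0027
rotz -0.0021 (deg -0.12 ) after turn dx dy dz 0.0015 -0.0018 0.0027
top ((609.8567504882812, 236.3585968017578), (68.59857940673828, 93.81610107421875), 13.25209903717041) value 0.07665628797345606 0.07828536268011142
scene ((601.9436645507812, 279.4375), (73.86962890625, 189.4062042236328), 13.361454010009766) value 0.030274349036284648 0.030178621522009313
```

>>> {"api": "arm_command", "payload": {
  "rows": [
    {"delta_rot":[0,0,0],"xyz":[0,0,0.001],"gripper":0},
    {"delta_rot":[0,0,0],"xyz":[0,0,0],"gripper":0.03},
    {"delta_rot":[0,0,0],"xyz":[0,0,0],"gripper":0.045},
    {"delta_rot":[0,0,0],"xyz":[0,0,0],"gripper":0.045},
    {"delta_rot":[0,0,0],"xyz":[0,0,0],"gripper":0.045},
    {"delta_rot":[0,0,0],"xyz":[0,0,-0.02],"gripper":0.045},
    {"delta_rot":[0,0,0],"xyz":[0,0,-0.04],"gripper":0.045},
    {"delta_rot":[0,0,0.1],"xyz":[0,0,-0.04],"gripper":0.045},
    {"delta_rot":[0,0,0.122],"xyz":[0,0,-0.01],"gripper":0.045},
    {"delta_rot":[0,0,0],"xyz":[0.04,-0.02,0],"gripper":0.045},
    {"delta_rot":[0,0,0],"xyz":[0.04,-0.02,0],"gripper":0.045},
    {"delta_rot":[0,0,0],"xyz":[0.04,-0.02,0],"gripper":0.045}
  ]
}}

```text
time: 13.6
tool_pos: [0.5472, 0.3734, 0.1449]
tcp_rot: [2.226, 2.217, 0.001]
wrist_force: [0.7, 0.5, 0.2]
width: 0.525
```

>>> {"api": "arm_command", "payload": {
  "rows": [
    {"delta_rot":[0,0,0],"xyz":[0.04,-0.02,0],"gripper":0.04},
    {"delta_rot":[0,0,0],"xyz":[0,0,0],"gripper":0.04},
    {"delta_rot":[0,0,0],"xyz":[0,0,0],"gripper":0.04}
  ]
}}

```text
time: 13.9
tool_pos: [0.5269, 0.4135, 0.1443]
tcp_rot: [2.221, 2.221, -0.001]
wrist_force: [0.4, 0.0, -0.0]
width: 0.471
```

Run:
```python
from sp import *
go([.430,.4085,.12],90)
spd(live('7'))
```

```text
tcp [0.5269 0.4135 0.1443] psi 90.02 zax [ 0.    -0.001 -1.   ] t 13.9 w 0.471
before turn dx dy dz -0.0049 -0.0969 0.0243
rotz 0.0003 (deg 0.02 ) after turn dx dy dz -0.005 -0.0969 0.0243
top ((600.061767578125, 283.73565673828125), (70.76519775390625, 190.02520751953125), 12.981657028198242) value 0.028073583200110788 0.028741009458569763
scene ((601.3634033203125, 279.2254333496094), (74.26309967041016, 189.53526306152344), 13.554536819458008) value 0.028499365207650812 0.028418532187582002
```

>>> {"api": "arm_command", "payload": {
  "rows": [
    {"delta_rot":[0,0,0],"xyz":[-0.0025,-0.0485,0],"gripper":0.038},
    {"delta_rot":[0,0,0],"xyz":[-0.0025,-0.0485,0],"gripper":0.038},
    {"delta_rot":[0,0,0],"xyz":[0,0,0.025],"gripper":0.038},
    {"delta_rot":[0,0,0],"xyz":[0,0,0],"gripper":0.038},
    {"delta_rot":[0,0,0],"xyz":[0,0,0],"gripper":0.038}
  ]
}}

```text
time: 14.5
tool_pos: [0.4314, 0.4066, 0.1192]
tcp_rot: [2.226, 2.217, -0.002]
wrist_force: [0.5, -0.3, 1.0]
width: 0.447
```

Run:
```python
from view import *
go([.430,.409,.068],90)
crop('8',(210,310,80,210),(160,270,320,430),5)
```

```text
tcp [0.4314 0.4066 0.1192] psi 89.77 zax [-0.001 -0.001 -1.   ] t 14.5 w 0.447
before turn dx dy dz 0.0024 -0.0014 0.0512
rotz -0.0041 (deg -0.23 ) after turn dx dy dz 0.0024 -0.0014 0.0512
```

View pics/c8scene.png

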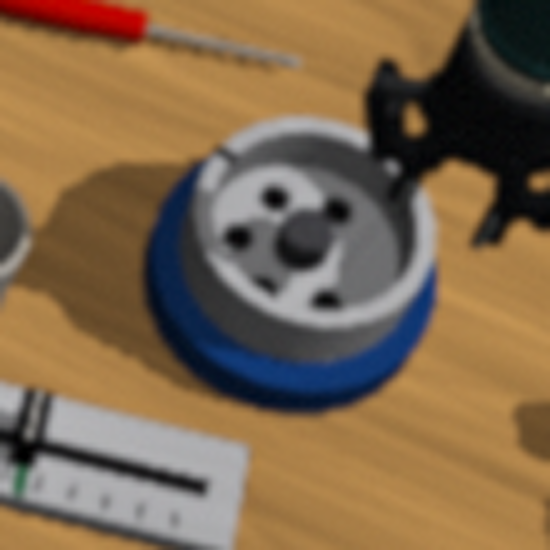

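Fingers straddle the rim as planned. Descend and close.

>>> {"api": "arm_command", "payload": {
  "rows": [
    {"delta_rot":[0,0,0],"xyz":[0.0024,-0.001,0.02],"gripper":0.038},
    {"delta_rot":[0,0,0],"xyz":[0,0,0.02],"gripper":0.038},
    {"delta_rot":[0,0,0],"xyz":[0,0,0.012],"gripper":0.038},
    {"delta_rot":[0,0,0],"xyz":[0,0,0],"gripper":0.038},
    {"delta_rot":[0,0,0],"xyz":[0,0,0],"gripper":0},
    {"delta_rot":[0,0,0],"xyz":[0,0,0],"gripper":0},
    {"delta_rot":[0,0,0],"xyz":[0,0,0],"gripper":0},
    {"delta_rot":[0,0,0],"xyz":[0,0,0],"gripper":0},
    {"delta_rot":[0,0,0],"xyz":[0,0,0],"gripper":0}
  ],
  "force": 25
}}

```text
time: 15.5
tool_pos: [0.43, 0.4105, 0.0679]
tcp_rot: [2.224, 2.219, 0.002]
wrist_force: [-0.6, -0.0, -0.6]
width: 0.002
```

Run:
```python
from obj import *
go([.430,.409,.068],90)
```

```text
tcp [0.43   0.4105 0.0679] psi 89.87 zax [ 0.001  0.001 -1.   ] t 15.5 w 0.002
before turn dx dy dz -0.0015 0.0 -0.0001
rotz -0.0023 (deg -0.13 ) after turn dx dy dz -0.0015 0.0 -0.0001
```

Run:
```python
from view import *
crop('9',(210,310,80,210),(160,270,320,430),5)
```

```text
(no output)
```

View pics/c9scene.png

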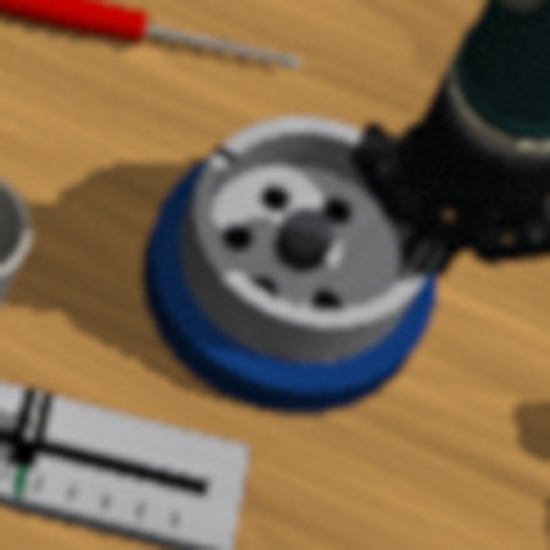

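View pics/c9top.png

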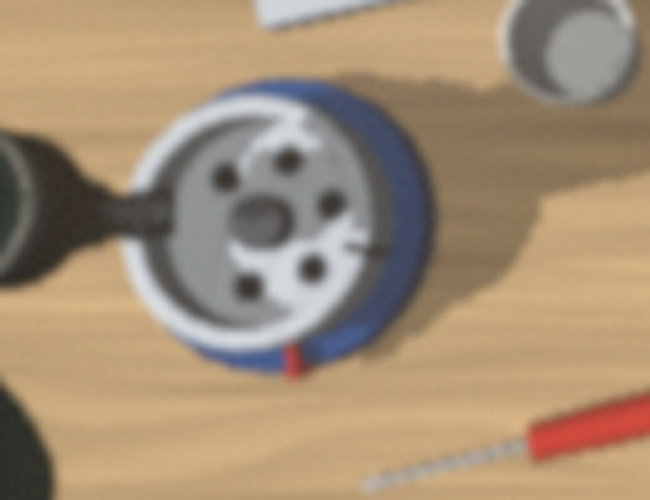

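>>> {"api": "arm_command", "payload": {
  "rows": [
    {"delta_rot":[0,0,0],"xyz":[0,0,0],"gripper":0},
    {"delta_rot":[0,0,0],"xyz":[0,0,0],"gripper":0},
    {"delta_rot":[0,0,0],"xyz":[0,0,0],"gripper":0}
  ]
}}

```text
time: 15.9
tool_pos: [0.4297, 0.4102, 0.0672]
tcp_rot: [-2.224, -2.219, 0.0]
wrist_force: [0.5, -0.2, -0.7]
width: 0.002
```

Run:
```python
from view import *
print(bot.read_state()['width'])
d=crop('10',(230,280,80,140),(190,230,380,430),12)
for n,(P,I) in d.items():
    T=np.array(read_camera(n)['camera_from_world']);K=np.array(read_camera(n)['intrinsics'])
    for p in([.43,.4105,.068],[.43,.409,.09]):
        c=T[:3,:3]@p+T[:3,3];print(n,K[0,2]+K[0,0]*c[0]/-c[2],K[1,2]-K[1,1]*c[1]/-c[2])
```

```text
0.0019615332096454947
top 108.94281677693215 253.4319585379641
top 106.26770241640807 253.1915737233485
scene 402.0640755537013 216.65974613672392
scene 403.59076687165555 212.9504565141573
```

View pics/c10scene.png

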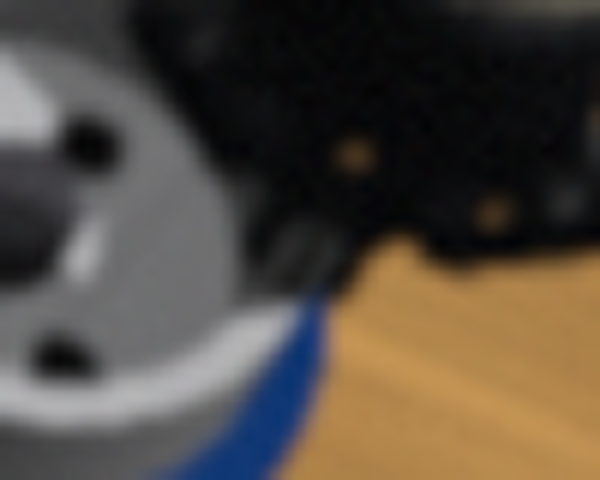

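>>> {"api": "arm_command", "payload": {
  "rows": [
    {"delta_rot":[0,0,0.05],"xyz":[0,0.0032,0],"gripper":0},
    {"delta_rot":[0,0,0.05],"xyz":[0,0.0032,0],"gripper":0},
    {"delta_rot":[0,0,0.05],"xyz":[-0.0002,0.0032,0],"gripper":0},
    {"delta_rot":[0,0,0],"xyz":[0,0,0],"gripper":0},
    {"delta_rot":[0,0,0],"xyz":[0,0,0],"gripper":0}
  ]
}}

```text
time: 16.7
tool_pos: [0.4392, 0.4095, 0.0672]
tcp_rot: [-2.383, -2.047, 0.0]
wrist_force: [0.1, -0.9, 0.7]
width: -0.003
```

Run:
```python
from view import *
go([.430,.409,.068],80)
d=crop('11',(210,310,80,210),(160,270,320,430),5);pulley(d)
```

```text
tcp [0.4392 0.4095 0.0672] psi 81.33 zax [-0. -0. -1.] t 16.7 w -0.003
before turn dx dy dz -0.0019 -0.009 -0.0008
rotz 0.0232 (deg 1.33 ) after turn dx dy dz -0.0021 -0.009 -0.0008
top rim top circ [0.4286 0.3457 0.0641] 580 hi mid fit(expect r~.0645)
  darkest ang [ -82.9 -103.6  -31.5  -66.2  -55.4  107.   131.7  -26.3  -75.9  -48.5] [312 312 326 331 332 336 342 344 345 349] 563.0
  dark mean [ -26.  -31.  -36.  -39.  -42.  -46.  -49.  -53.  -55.  -58.  -63.  -66.
  -68.  -76.  -78.  -83. -104.  107. -106.  128.  132.  143.  155.]
  pointer [0.3465 0.329  0.0481] 13 -168.52870342527632
scene rim top circ [0.4311 0.3424 0.0643] 405 hi mid fit(expect r~.0645)
  darkest ang [ 74.6 -56.4 -59.4 -36.8 -77.9 -74.6 -60.9 -50.9 -21.2 -43.6] [150 156 157 157 161 172 174 179 182 185] 423.0
  dark mean [-150. -173. -103. -111. -104. -109.  -86.  -86.  -81.  -78.  -76.  -75.
  -75.  -71.  -72.  -69.  -69.  -67.  -66.  -61.  -60.  -59.  -58.  -56.
  -52.  -53.  -51.  -48.  -47.  -44.  -43.  -41.  -38.  -37.  -37.  -35.
  -30.  -30.  -28.   75.  -27.   75.  -22.   77.  -21.  -16.   -9.   -7.
    3.   18.]
```

View pics/c11top.png

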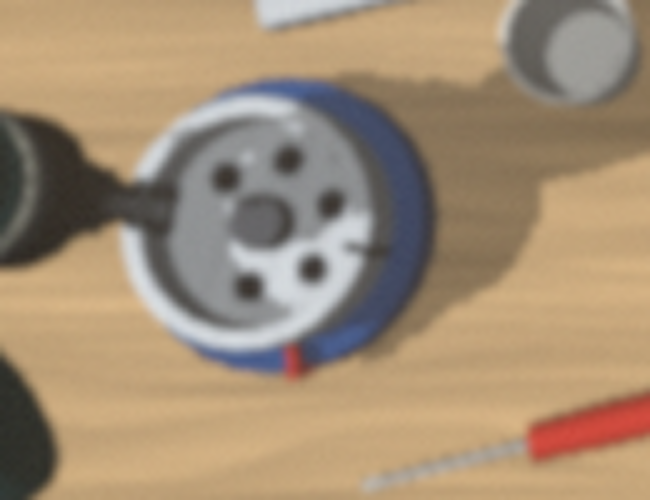

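Run:
```python
from view import *
d=live()
for n,(P,I) in d.items():
    X,Y,Z=P[...,0],P[...,1],P[...,2]
    m=(np.hypot(X-.439,Y-.4095)<.06)&(Z>.093)
    q=P[m];i=np.argsort(q[:,2])[:400:20]
    print(n,m.sum());print(q[i].round(3).tolist())
    m2=(np.hypot(X-.439,Y-.4095)<.06)&(I.sum(-1)<150)&(Z>.0);q=P[m2];i=np.argsort(q[:,2])[:60:4];print(q[i].round(3).tolist())
```

```text
top 3705
[[0.469, 0.391, 0.093], [0.428, 0.389, 0.153], [0.451, 0.393, 0.171], [0.44, 0.366, 0.184], [0.437, 0.354, 0.187], [0.427, 0.36, 0.189], [0.434, 0.363, 0.196], [0.436, 0.371, 0.203], [0.424, 0.372, 0.209], [0.426, 0.375, 0.219], [0.443, 0.372, 0.228], [0.44, 0.373, 0.232], [0.447, 0.374, 0.235], [0.426, 0.376, 0.239], [0.449, 0.374, 0.243], [0.414, 0.382, 0.246], [0.439, 0.372, 0.249], [0.423, 0.377, 0.253], [0.425, 0.375, 0.257], [0.457, 0.378, 0.259]]
[[0.426, 0.374, 0.216], [0.436, 0.373, 0.221], [0.433, 0.374, 0.223], [0.443, 0.372, 0.228], [0.435, 0.373, 0.23], [0.44, 0.373, 0.232], [0.433, 0.374, 0.234], [0.419, 0.379, 0.236], [0.44, 0.373, 0.237], [0.426, 0.376, 0.239], [0.419, 0.38, 0.24], [0.447, 0.374, 0.242], [0.449, 0.374, 0.243], [0.444, 0.373, 0.244], [0.425, 0.376, 0.244]]
scene 3697
[[0.485, 0.372, 0.093], [0.45, 0.41, 0.106], [0.448, 0.412, 0.117], [0.451, 0.413, 0.129], [0.452, 0.416, 0.138], [0.444, 0.389, 0.143], [0.449, 0.384, 0.146], [0.455, 0.428, 0.15], [0.432, 0.379, 0.151], [0.45, 0.376, 0.153], [0.436, 0.437, 0.156], [0.446, 0.365, 0.16], [0.46, 0.448, 0.164], [0.446, 0.439, 0.167], [0.458, 0.451, 0.17], [0.449, 0.445, 0.172], [0.448, 0.41, 0.174], [0.457, 0.398, 0.178], [0.46, 0.446, 0.18], [0.439, 0.359, 0.182]]
[[0.479, 0.411, 0.006], [0.489, 0.404, 0.011], [0.493, 0.398, 0.014], [0.475, 0.415, 0.017], [0.491, 0.402, 0.02], [0.474, 0.414, 0.022], [0.482, 0.41, 0.026], [0.496, 0.395, 0.03], [0.488, 0.404, 0.031], [0.455, 0.369, 0.051], [0.454, 0.374, 0.053], [0.393, 0.391, 0.057], [0.438, 0.352, 0.065], [0.443, 0.351, 0.077], [0.451, 0.407, 0.105]]
```

>>> {"api": "arm_command", "payload": {
  "rows": [
    {"delta_rot":[0,0,0],"xyz":[0,0,-0.04],"gripper":0},
    {"delta_rot":[0,0,0],"xyz":[0,0,-0.04],"gripper":0},
    {"delta_rot":[0,0,0],"xyz":[0,0,-0.04],"gripper":0},
    {"delta_rot":[0,0,0],"xyz":[0,0,0],"gripper":0},
    {"delta_rot":[0,0,0],"xyz":[0,0,0],"gripper":0}
  ]
}}

```text
time: 17.4
tool_pos: [0.44, 0.4103, 0.1891]
tcp_rot: [-2.384, -2.046, -0.005]
wrist_force: [0.2, 0.3, -0.1]
width: 0.001
```

```bash
cat > tip.py <<'E'
from view import *
s=bot.read_state();p=s['tool_pos'];print(p.round(4),s['width'])
d=live()
for n,(P,I) in d.items():
    X,Y,Z=P[...,0],P[...,1],P[...,2]
    m=(np.hypot(X-p[0],Y-p[1])<.07)&(Z>.11)&(Z<.3)
    q=P[m];i=np.argsort(q[:,2])[:41:4];print(n,q[i].round(3).tolist())
E
python3 tip.py
```

```text
[0.44   0.4103 0.1891] 0.0008649454826025619
top [[0.43, 0.405, 0.244], [0.448, 0.381, 0.261], [0.448, 0.396, 0.266], [0.443, 0.393, 0.271], [0.45, 0.395, 0.272], [0.447, 0.394, 0.273], [0.427, 0.386, 0.279], [0.444, 0.381, 0.282], [0.451, 0.394, 0.284], [0.453, 0.392, 0.288], [0.451, 0.392, 0.292]]
scene [[0.449, 0.409, 0.218], [0.445, 0.397, 0.223], [0.452, 0.41, 0.224], [0.451, 0.407, 0.225], [0.451, 0.398, 0.228], [0.45, 0.4, 0.229], [0.445, 0.417, 0.23], [0.45, 0.405, 0.232], [0.45, 0.401, 0.235], [0.45, 0.409, 0.236], [0.447, 0.416, 0.237]]
```

Run:
```python
from view import *
d=crop('12',(150,310,40,200),(100,230,340,470),5)
T=None
for n in('top','scene'):
    c=read_camera(n);T=np.array(c['camera_from_world']);K=np.array(c['intrinsics'])
    p=np.array([.44,.4103,.1891])
    q=T[:3,:3]@p+T[:3,3];print(n,K[0,2]+K[0,0]*q[0]/-q[2],K[1,2]-K[1,1]*q[1]/-q[2])
```

```text
top 89.7345389619937 247.9933134797974
scene 412.6456968948503 199.00702881609286
```

View pics/c12scene.png

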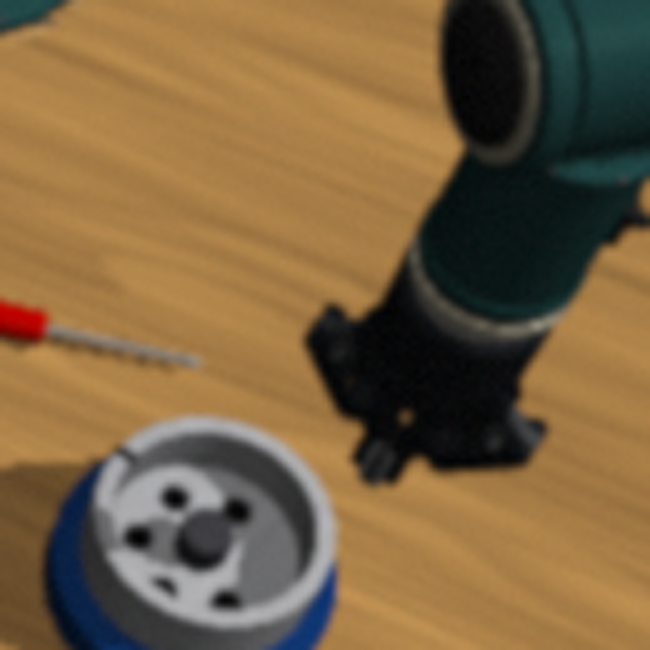

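Run:
```python
from view import *
c=read_camera('scene');T=np.array(c['camera_from_world']);K=np.array(c['intrinsics'])
P=world(c)
for p in ([.451,.41,.189],[.451,.41,.2],[.451,.41,.21],[.451,.41,.22],[.451,.41,.24]):
    q=T[:3,:3]@p+T[:3,3];u,v=K[0,2]+K[0,0]*q[0]/-q[2],K[1,2]-K[1,1]*q[1]/-q[2]
    print(p,u,v,(u-340)*5,(v-100)*5)
g=c['pixels'].astype(int).sum(-1)
for v in range(188,202): print(v,g[v,406:424:2],P[v,410:420:2,2].round(3),P[v,410:420:2,0].round(3))
```

```text
[0.451, 0.41, 0.189] 411.17223410717855 202.12847319865367 355.86117053589277 510.6423659932683
[0.451, 0.41, 0.2] 412.3339553645717 200.1352003264295 361.66977682285847 500.6760016321475
[0.451, 0.41, 0.21] 413.4050703001642 198.2973891212343 367.025351500821 491.48694560617145
[0.451, 0.41, 0.22] 414.49077717740266 196.43454116884087 372.4538858870133 482.1727058442043
[0.451, 0.41, 0.24] 416.70717595772817 192.63166028434443 383.53587978864084 463.1583014217222
188 [379 375 333 123  71  75  46  26  24] [-0.002  0.242  0.248  0.253  0.263] [0.277 0.445 0.446 0.448 0.452]
189 [391 387 295  61 112 101  70  22  21] [0.238 0.237 0.248 0.253 0.257] [0.447 0.445 0.45  0.45  0.451]
190 [404 390 246  52 121  95  98  24  42] [0.226 0.233 0.243 0.248 0.253] [0.442 0.444 0.449 0.45  0.451]
191 [402 392 210  71 122  86 103  26 118] [0.226 0.234 0.245 0.245 0.248] [0.445 0.448 0.453 0.45  0.45 ]
192 [399 400 250  99 105  97  92  50 232] [0.217 0.233 0.234 0.24  0.234] [0.442 0.45  0.448 0.45  0.443]
193 [389 396 334 149  92 117  64 115 327] [0.002 0.228 0.234 0.237 0.234] [0.298 0.45  0.451 0.4
[... 177 characters left out ...]
0.22  0.229] [0.305 0.45  0.45  0.445 0.449]
196 [372 371 369 263 170 211 177 348 400] [0.001 0.004 0.221 0.006 0.223] [0.307 0.306 0.451 0.302 0.448]
197 [383 368 370 335 275 314 304 379 393] [ 0.003  0.002  0.002  0.001 -0.002] [0.312 0.308 0.306 0.302 0.297]
198 [401 382 374 370 347 361 366 384 386] [ 0.    -0.003 -0.001 -0.002  0.001] [0.314 0.309 0.307 0.303 0.303]
199 [423 394 383 378 366 366 372 373 377] [0.002 0.005 0.003 0.002 0.003] [0.319 0.318 0.313 0.31  0.307]
200 [433 400 399 391 383 375 365 367 367] [ 0.005 -0.002  0.004  0.001  0.001] [0.324 0.316 0.317 0.313 0.309]
201 [436 378 396 401 392 387 376 364 360] [ 0.003 -0.001  0.003  0.006  0.002] [0.326 0.32  0.32  0.319 0.313]
```

>>> {"api": "arm_command", "payload": {
  "rows": [
    {"delta_rot":[0,0,0],"xyz":[-0.002,0,0],"gripper":0.038},
    {"delta_rot":[0,0,0],"xyz":[0,0,0.02],"gripper":0.038},
    {"delta_rot":[0,0,0],"xyz":[0,0,0.03],"gripper":0.038},
    {"delta_rot":[0,0,0],"xyz":[0,0,0.03],"gripper":0.038},
    {"delta_rot":[0,0,0],"xyz":[0,0,0.02],"gripper":0.038},
    {"delta_rot":[0,0,0],"xyz":[0,0,0],"gripper":0.038},
    {"delta_rot":[0,0,0],"xyz":[0,0,0],"gripper":0.038}
  ]
}}

```text
time: 18.45
tool_pos: [0.4389, 0.4073, 0.0871]
tcp_rot: [2.384, 2.046, -0.002]
wrist_force: [-0.4, -1.0, 0.4]
width: 0.445
```

Run:
```python
from view import *
go([.430+.0645*np.cos(np.radians(81.4)),.3445+.0645*np.sin(np.radians(81.4)),.032],81.4)
crop('13',(210,310,80,210),(160,270,320,430),5)
```

```text
tcp [0.4389 0.4073 0.0871] psi 81.27 zax [-0.001 -0.001 -1.   ] t 18.45 w 0.445
before turn dx dy dz 0.001 0.0006 0.0551
rotz -0.0024 (deg -0.13 ) after turn dx dy dz 0.001 0.0006 0.0551
```

View pics/c13scene.png

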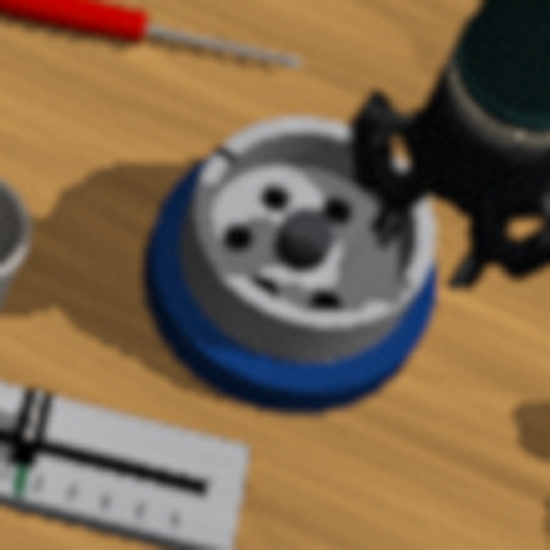

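>>> {"api": "arm_command", "payload": {
  "rows": [
    {"delta_rot":[0,0,0],"xyz":[0.001,0,0.015],"gripper":0.038},
    {"delta_rot":[0,0,0],"xyz":[0,0,0.015],"gripper":0.038},
    {"delta_rot":[0,0,0],"xyz":[0,0,0.01],"gripper":0.038},
    {"delta_rot":[0,0,0],"xyz":[0,0,0],"gripper":0.038},
    {"delta_rot":[0,0,0],"xyz":[0,0,0],"gripper":0.038}
  ]
}}

```text
time: 19.05
tool_pos: [0.4386, 0.4081, 0.0464]
tcp_rot: [2.384, 2.046, -0.003]
wrist_force: [0.2, -0.3, 0.4]
width: 0.45
```

>>> {"api": "arm_command", "payload": {
  "rows": [
    {"delta_rot":[0,0,0],"xyz":[0,0,0.01],"gripper":0.038},
    {"delta_rot":[0,0,0],"xyz":[0,0,0],"gripper":0.038},
    {"delta_rot":[0,0,0],"xyz":[0,0,0],"gripper":0},
    {"delta_rot":[0,0,0],"xyz":[0,0,0],"gripper":0},
    {"delta_rot":[0,0,0],"xyz":[0,0,0],"gripper":0},
    {"delta_rot":[0,0,0],"xyz":[0,0,0],"gripper":0},
    {"delta_rot":[0,0,0],"xyz":[0,0,0],"gripper":0}
  ]
}}

```text
time: 19.75
tool_pos: [0.4381, 0.4086, 0.0375]
tcp_rot: [-2.384, -2.044, 0.002]
wrist_force: [-4.6, 0.4, 4.0]
width: 0.135
```

>>> {"api": "arm_command", "payload": {
  "rows": [
    {"delta_rot":[0,0,0.08],"xyz":[-0.0002,0.0052,0],"gripper":0},
    {"delta_rot":[0,0,0.08],"xyz":[-0.0002,0.0052,0],"gripper":0},
    {"delta_rot":[0,0,0.08],"xyz":[-0.0002,0.0052,0],"gripper":0},
    {"delta_rot":[0,0,0.08],"xyz":[-0.0002,0.0052,0],"gripper":0},
    {"delta_rot":[0,0,0.08],"xyz":[-0.0002,0.0052,0],"gripper":0},
    {"delta_rot":[0,0,0.08],"xyz":[-0.0002,0.0052,0],"gripper":0},
    {"delta_rot":[0,0,0],"xyz":[0,0,0],"gripper":0}
  ]
}}

```text
time: 20.45
tool_pos: [0.4659, 0.3968, 0.0375]
tcp_rot: [-2.803, -1.415, 0.005]
wrist_force: [-9.7, 0.9, 4.0]
width: 0.132
```

Run:
```python
from view import *
a=np.radians(81.4-.48*57.3)
go([.430+.0647*np.cos(a),.3445+.0647*np.sin(a),.0375],81.4-.48*57.3)
crop('14',(210,310,80,210),(160,270,320,430),5)
```

```text
tcp [0.4659 0.3968 0.0375] psi 53.56 zax [-0.004 -0.    -1.   ] t 20.45 w 0.132
before turn dx dy dz 0.0013 0.0018 -0.0
rotz -0.0058 (deg -0.33 ) after turn dx dy dz 0.0013 0.0018 -0.0
```

View pics/c14top.png

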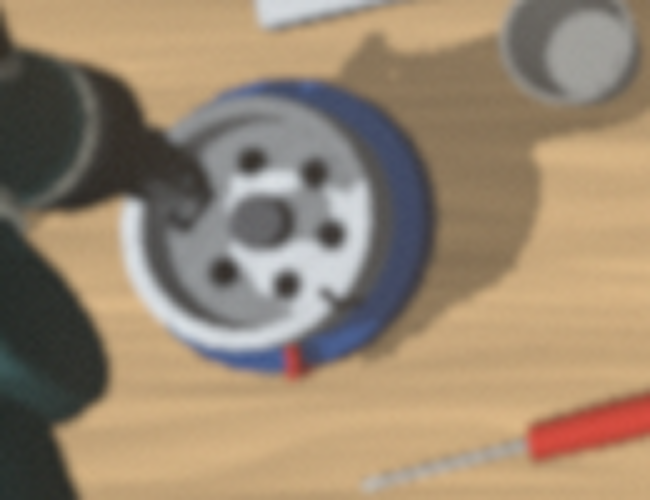

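>>> {"api": "arm_command", "payload": {
  "rows": [
    {"delta_rot":[0,0,0.078],"xyz":[0,0.0052,0],"gripper":0},
    {"delta_rot":[0,0,0.078],"xyz":[0,0.0052,0],"gripper":0},
    {"delta_rot":[0,0,0.078],"xyz":[0,0.0052,0],"gripper":0},
    {"delta_rot":[0,0,0.078],"xyz":[0,0.0052,0],"gripper":0},
    {"delta_rot":[0,0,0.078],"xyz":[-0.0002,0.0052,0],"gripper":0},
    {"delta_rot":[0,0,0.078],"xyz":[-0.0002,0.0052,0],"gripper":0},
    {"delta_rot":[0,0,0.078],"xyz":[-0.0002,0.0052,0],"gripper":0},
    {"delta_rot":[0,0,0.078],"xyz":[-0.0002,0.0052,0],"gripper":0},
    {"delta_rot":[0,0,0],"xyz":[0,0,0],"gripper":0},
    {"delta_rot":[0,0,0],"xyz":[0,0,0],"gripper":0}
  ]
}}

```text
time: 21.55
tool_pos: [0.4884, 0.3651, 0.0375]
tcp_rot: [-3.101, -0.488, 0.01]
wrist_force: [-13.8, 4.4, 6.8]
width: 0.132
```

Run:
```python
from view import *
A=81.4-1.104*57.3;a=np.radians(A)
go([.430+.0647*np.cos(a),.3445+.0647*np.sin(a),.0375],A)
d=crop('15',(210,310,80,210),(160,270,320,430),5);pulley(d)
```

```text
tcp [0.4884 0.3651 0.0375] psi 17.89 zax [-0.007  0.001 -1.   ] t 21.55 w 0.132
before turn dx dy dz 0.0028 0.0014 -0.0
rotz -0.0044 (deg -0.25 ) after turn dx dy dz 0.0028 0.0014 -0.0
top rim top circ [0.4286 0.3452 0.064 ] 442 hi mid fit(expect r~.0645)
  darkest ang [ 16.9 147.8  90.8  19.3  15.4 149.5 -20.2 -30.5  88.1  14.5] [208 237 242 261 286 312 332 333 334 337] 545.0
  dark mean [  17.   15.   14.  -13.   19.  -20.  -26.  -30.  -55.  -60.  -66.   88.
   91.  148.  150. -167.]
  pointer [0.3476 0.3297 0.0469] 16 -169.1537537622448
scene rim top circ [0.4307 0.3432 0.0649] 339 hi mid fit(expect r~.0645)
  darkest ang [-57.  -47.8 -42.8 -59.5 -25.3 -72.3 -50.7 -72.6 -10.2 -62.4] [165 165 168 171 177 189 190 193 197 200] 449.0
  dark mean [-152.  -86.  -75.  -73.  -72.  -68.  -68.  -70.  -66.  -62.  -63.  -61.
  -59.  -55.  -57.  -56.  112.  -53.  -51.  -48.  105.  -48.  -46.  -45.
  -42.  -43.  -40.   95.  -39.  -37.  -36.  -33.  -32.  -27.  -27.  -24.
  -25.  -23.  -21.  -20.  -18.  -14.  -10.   -8.   43.   42.   39.]
```

View pics/c15top.png

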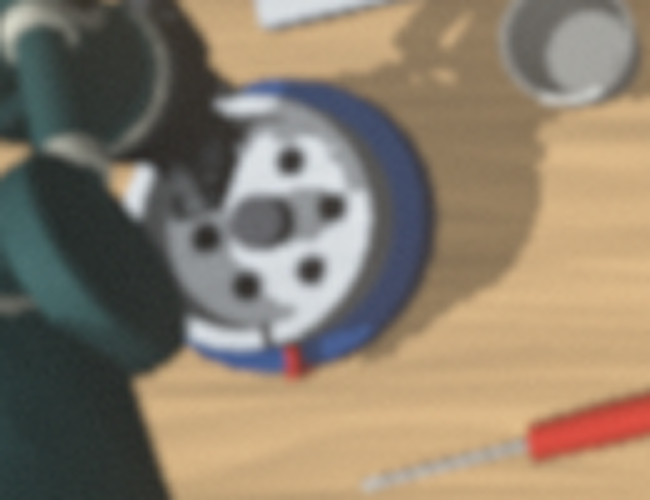

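View pics/c15scene.png

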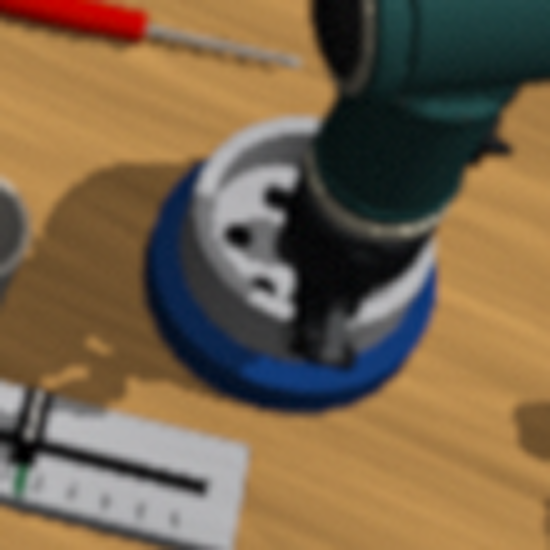

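>>> {"api": "arm_command", "payload": {
  "rows": [
    {"delta_rot":[0,0,0.015],"xyz":[0.0015,0.0012,0],"gripper":0},
    {"delta_rot":[0,0,0.015],"xyz":[0.0012,0.0012,0],"gripper":0},
    {"delta_rot":[0,0,0],"xyz":[0,0,0],"gripper":0},
    {"delta_rot":[0,0,0],"xyz":[0,0,0],"gripper":0},
    {"delta_rot":[0,0,0],"xyz":[0,0,0],"gripper":0.035},
    {"delta_rot":[0,0,0],"xyz":[0,0,0],"gripper":0.035},
    {"delta_rot":[0,0,0],"xyz":[0,0,0],"gripper":0.035},
    {"delta_rot":[0,0,0],"xyz":[0,0,-0.02],"gripper":0.035},
    {"delta_rot":[0,0,0],"xyz":[0,0,-0.04],"gripper":0.035},
    {"delta_rot":[0,0,0],"xyz":[0,0,-0.04],"gripper":0.035},
    {"delta_rot":[0,0,0],"xyz":[0,0,0],"gripper":0.035}
  ]
}}

```text
time: 22.75
tool_pos: [0.5008, 0.3654, 0.145]
tcp_rot: [-3.104, -0.444, -0.02]
wrist_force: [0.3, -0.1, 0.4]
width: 0.411
```

Run:
```python
from view import *
go([.5,.2,.1375],0)
d=crop('16',(210,310,80,210),(160,270,320,430),5);pulley(d)
```

```text
tcp [0.5008 0.3654 0.145 ] psi 16.27 zax [ 0.012  0.007 -1.   ] t 22.75 w 0.411
before turn dx dy dz -0.0471 0.1586 0.0075
rotz 0.284 (deg 16.27 ) after turn dx dy dz -0.0008 0.1654 0.0075
top rim top circ [0.4284 0.3454 0.064 ] 593 hi mid fit(expect r~.0645)
  darkest ang [  54.4 -170.   115.2  139.3  106.6   57.7   45.5   57.2 -169.3  127.5] [321 323 328 330 339 349 350 351 354 357] 611.0
  dark mean [ -39.   45.   51.   54.   58.   57.   61.   61.   63.  107.  109.  115.
  118.  128.  139.  143.  154. -173. -168. -169. -169. -169. -167. -170.]
  pointer [0.3477 0.3292 0.0471] 14 -168.657394119842
scene rim top circ [0.431  0.3427 0.0645] 437 hi mid fit(expect r~.0645)
  darkest ang [ 126.2  -54.5  -37.4  -57.5 -163.8  -42.1  119.3  111.2  107.1  116.4] [169 174 176 187 194 197 205 208 209 210] 499.0
  dark mean [-163. -150. -161. -164.  -91.  -86.  -80.  -79.  -75.  -70.  126.  127.
  -70.  125.  -68.  -62.  -60.  119.  116.  -58.  111.  -55.  -52.  -48.
  107.  103.  -43.   98.  -42.  -39.   92.  -37.  -36.   87.   81.  -30.
  -27.   76.  -22.  -19.   61.  -11.   50.   53.   55.   -8.   -2.    1.
    8.   10.   15.   20.   23.]
```

View pics/c16top.png

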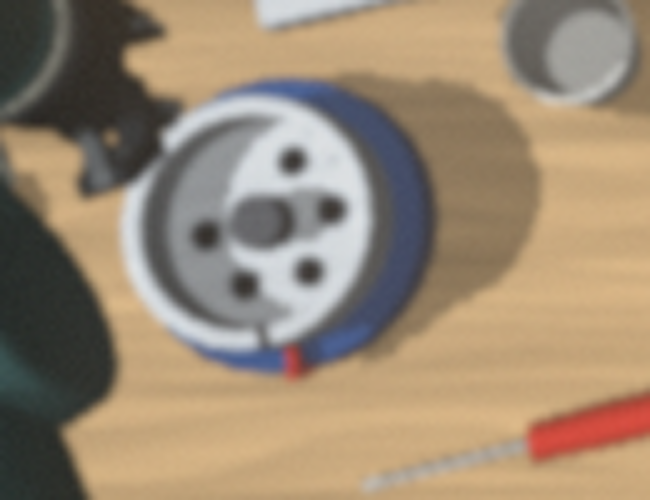

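Run:
```python
from view import *
c=read_camera('top')
K=np.array(c['intrinsics']);T=np.array(c['camera_from_world']);Ti=np.linalg.inv(T)
def ray(u,v,z):
    d=Ti[:3,:3]@np.array([(u-K[0,2])/K[0,0],-(v-K[1,2])/K[1,1],-1]);o=Ti[:3,3];return o+d*(z-o[2])/d[2]
I=c['pixels'];hsv=cv2.cvtColor(I,cv2.COLOR_RGB2HSV).astype(int);P=world(c)
X,Y,Z=P[...,0],P[...,1],P[...,2]
near=np.hypot(X-.43,Y-.345)<.11
bl=near&(hsv[...,0]>100)&(hsv[...,0]<130)&(hsv[...,1]>90)&(Z>.028)&(Z<.044)
q=P[bl];
# outer edge of base: per-angle max
a=np.degrees(np.arctan2(q[:,1]-.3455,q[:,0]-.4285));r=np.hypot(q[:,1]-.3455,q[:,0]-.4285)
e=[]
for b in range(-180,180,10):
    s=(a>=b)&(a<b+10)
    if s.sum()>4: e.append(q[s][np.argmax(r[s])])
e=np.array(e);print(len(e),circ(e))
f=lambda p:np.hypot(e[:,0]-p[0],e[:,1]-p[1])-.086
print('fixed r',least_squares(f,[.43,.345],loss='soft_l1',f_scale=.002).x)
red=near&((hsv[...,0]<8)|(hsv[...,0]>172))&(hsv[...,1]>120);v,u=np.where(red);print('red px',u.mean(),v.mean(),list(zip(u,v)))
print('pointer',ray(u.mean(),v.mean(),.048))
g=I.astype(float).sum(-1);sub=g[268:284,120:145].astype(int);print(sub)
```

```text
8 [0.42688546 0.34499255 0.08157222]
fixed r [0.4262379  0.35403523]
red px 138.57142857142858 282.2857142857143 [(np.int64(137), np.int64(280)), (np.int64(138), np.int64(280)), (np.int64(139), np.int64(280)), (np.int64(138), np.int64(281)), (np.int64(139), np.int64(281)), (np.int64(138), np.int64(282)), (np.int64(139), np.int64(282)), (np.int64(138), np.int64(283)), (np.int64(139), np.int64(283)), (np.int64(140), np.int64(283)), (np.int64(138), np.int64(284)), (np.int64(139), np.int64(284)), (np.int64(140), np.int64(284)), (np.int64(138), np.int64(285))]
pointer [0.34827459 0.32878434 0.048     ]
[[429 430 432 431 427 392 322 248 193 198 236 351 485 573 613 636 647 644
  645 639 621 603 607 622 638]
 [409 423 428 433 432 419 377 314 272 279 316 380 449 512 553 594 625 632
  641 647 640 639 641 644 651]
 [368 404 426 436 438 434 415 388 369 377 393 412 439 458 482 529 565 588
  609 634 639 638 643 647 647]
 [306 361 400 417 434 439 433 431 422 429 432 436 438 443 447 473 499 527
  575 614 623 629 640 642 621]
 [263 300 338 381 411 425 438 436 438 440 440 438 436 434 438 444 464 499
 
[... 485 characters left out ...]
21 621 589 476 365 423 540 589 574 536
  481 414 346 293 264 258 273]
 [533 577 601 608 609 614 617 621 617 617 583 478 358 363 447 475 444 402
  349 299 265 253 247 263 282]
 [410 463 491 505 512 519 534 542 545 534 501 416 324 310 340 347 334 318
  285 251 234 241 240 262 285]
 [368 368 370 374 380 396 411 420 419 403 383 346 301 295 302 308 313 319
  294 254 234 232 236 253 284]
 [405 373 352 345 332 327 330 335 337 329 313 313 306 302 307 310 333 345
  307 266 232 228 236 250 268]
 [461 437 427 408 382 352 327 322 314 317 311 313 313 313 313 316 329 345
  319 268 236 230 242 262 302]
 [487 479 476 469 446 417 382 373 367 363 353 346 339 330 328 330 334 342
  315 278 242 246 285 328 380]]
```

Run:
```python
from obj import *
go([.5907,.023,.10],-2.7)
d=live()
for n,(P,I) in d.items():
    m=(P[...,2]>.085)&(np.hypot(P[...,0]-.59,P[...,1]-.023)<.045)&(P[...,0]<.61)
    print(n,cv2.minAreaRect((P[m][:,:2]*1000).astype(np.float32)),P[m][:,2].mean())
    m=(P[...,2]>.01)&(abs(P[...,0]-.624)<.12)&(abs(P[...,1]-.022)<.09);print(rect(P,m)[0])
    m=(P[...,2]>.08)&(abs(P[...,0]-.66)<.04)&(abs(P[...,1]-.022)<.09);print('block',rect(P,m)[0])
```

```text
tcp [0.4961 0.3625 0.1373] psi 16.28 zax [ 0.001  0.    -1.   ] t 22.9 w 0.406
before turn dx dy dz -0.0043 0.3524 0.0373
rotz 0.3312 (deg 18.98 ) after turn dx dy dz 0.1105 0.3346 0.0373
top ((590.0486450195312, 24.329864501953125), (12.140753746032715, 45.65287780761719), 0.05972486734390259) 0.09249635862394182
((623.816162109375, 24.43164825439453), (119.88322448730469, 183.7349090576172), 87.47647094726562)
block ((661.7509765625, 16.639699935913086), (78.78592681884766, 31.263290405273438), 87.75955200195312)
scene ((592.7359619140625, 20.396743774414062), (49.893150329589844, 16.44021224975586), 84.15243530273438) 0.09239706954451493
((622.0191040039062, 14.727916717529297), (133.2493438720703, 194.23260498046875), 87.08499145507812)
block ((661.3074951171875, 11.24921989440918), (81.5897445678711, 34.91297912597656), 87.71669006347656)
```

>>> {"api": "arm_command", "payload": {
  "rows": [
    {"delta_rot":[0,0,0.11],"xyz":[0,0,0],"gripper":0.038},
    {"delta_rot":[0,0,0.11],"xyz":[0,0,0],"gripper":0.038},
    {"delta_rot":[0,0,0.111],"xyz":[0,0,0],"gripper":0.038},
    {"delta_rot":[0,0,0],"xyz":[0.0138,0.0418,0],"gripper":0.038},
    {"delta_rot":[0,0,0],"xyz":[0.0138,0.0418,0],"gripper":0.038},
    {"delta_rot":[0,0,0],"xyz":[0.0138,0.0418,0],"gripper":0.038},
    {"delta_rot":[0,0,0],"xyz":[0.0138,0.0418,0],"gripper":0.038},
    {"delta_rot":[0,0,0],"xyz":[0.0138,0.0418,0],"gripper":0.038},
    {"delta_rot":[0,0,0],"xyz":[0.0138,0.0418,0],"gripper":0.038},
    {"delta_rot":[0,0,0],"xyz":[0.0138,0.0418,0],"gripper":0.038},
    {"delta_rot":[0,0,0],"xyz":[0.0138,0.0418,0],"gripper":0.038},
    {"delta_rot":[0,0,0],"xyz":[0,0,0.02],"gripper":0.038}
  ]
}}

```text
time: 24.2
tool_pos: [0.5932, 0.0183, 0.1184]
tcp_rot: [3.139, -0.081, 0.007]
wrist_force: [0.8, -0.6, 0.3]
width: 0.447
```

>>> {"api": "arm_command", "payload": {
  "rows": [
    {"delta_rot":[0,0,0],"xyz":[0,0,0],"gripper":0.038},
    {"delta_rot":[0,0,0],"xyz":[0,0,0],"gripper":0.038}
  ]
}}

```text
time: 24.4
tool_pos: [0.5885, 0.0236, 0.1152]
tcp_rot: [-3.141, 0.074, 0.007]
wrist_force: [0.6, 0.0, 0.5]
width: 0.445
```

Run:
```python
from view import *
go([.5914,.0228,.031],-2.7)
crop('17',(140,230,200,300),(170,260,200,300),6)
```

```text
tcp [0.5885 0.0236 0.1152] psi -2.68 zax [-0.004  0.    -1.   ] t 24.4 w 0.445
before turn dx dy dz 0.0029 0.0007 0.0842
rotz 0.0003 (deg 0.02 ) after turn dx dy dz 0.0029 0.0007 0.0842
```

View pics/c17scene.png

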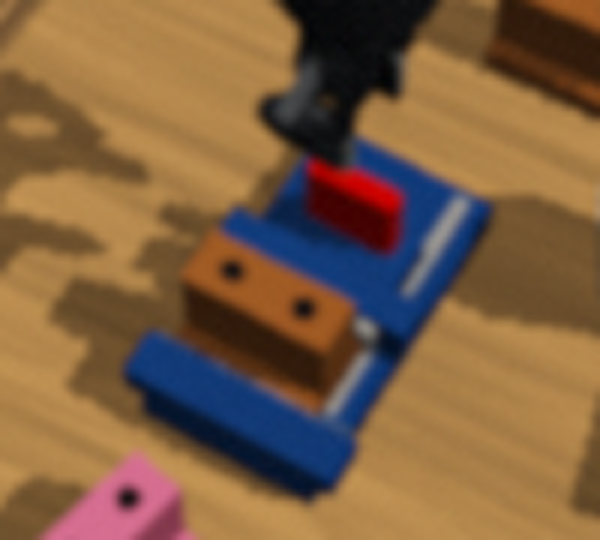

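>>> {"api": "arm_command", "payload": {
  "rows": [
    {"delta_rot":[0,0,0],"xyz":[0.0029,0.0007,0.02],"gripper":0.038},
    {"delta_rot":[0,0,0],"xyz":[0,0,0.025],"gripper":0.038},
    {"delta_rot":[0,0,0],"xyz":[0,0,0.02],"gripper":0.038},
    {"delta_rot":[0,0,0],"xyz":[0,0,0.017],"gripper":0.038},
    {"delta_rot":[0,0,0],"xyz":[0,0,0],"gripper":0.038},
    {"delta_rot":[0,0,0],"xyz":[0,0,0],"gripper":0},
    {"delta_rot":[0,0,0],"xyz":[0,0,0],"gripper":0},
    {"delta_rot":[0,0,0],"xyz":[0,0,0],"gripper":0},
    {"delta_rot":[0,0,0],"xyz":[0,0,0],"gripper":0},
    {"delta_rot":[0,0,0],"xyz":[0,0,0],"gripper":0}
  ],
  "force": 50
}}

```text
time: 25.5
tool_pos: [0.5917, 0.0235, 0.0365]
tcp_rot: [-3.14, 0.071, 0.004]
wrist_force: [-6.0, 2.8, 2.6]
width: 0.156
```

Run:
```python
from view import *
go([.547,.0255,.031],-2.7)
print(bot.read_state()['wrist_force'])
crop('18',(140,230,200,300),(170,260,200,300),6)
```

```text
tcp [0.5917 0.0235 0.0365] psi -2.59 zax [-0.003  0.001 -1.   ] t 25.5 w 0.156
before turn dx dy dz -0.0447 0.0001 0.0055
rotz 0.002 (deg 0.11 ) after turn dx dy dz -0.0447 0.0002 0.0055
[-5.95421642  2.77869731  2.55597628]
```

View pics/c18scene.png

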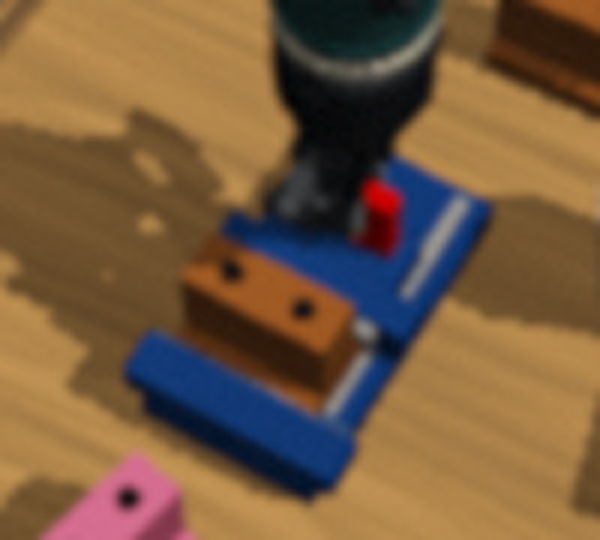

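>>> {"api": "arm_command", "payload": {
  "rows": [
    {"delta_rot":[0,0,0],"xyz":[-0.008,0,0],"gripper":0},
    {"delta_rot":[0,0,0],"xyz":[-0.008,0,0],"gripper":0},
    {"delta_rot":[0,0,0],"xyz":[-0.008,0,0],"gripper":0},
    {"delta_rot":[0,0,0],"xyz":[-0.008,0,0],"gripper":0},
    {"delta_rot":[0,0,0],"xyz":[-0.006,0,0],"gripper":0},
    {"delta_rot":[0,0,0],"xyz":[-0.003,0,0],"gripper":0},
    {"delta_rot":[0,0,0],"xyz":[-0.002,0,0],"gripper":0},
    {"delta_rot":[0,0,0],"xyz":[0,0,0],"gripper":0}
  ]
}}

```text
time: 26.4
tool_pos: [0.551, 0.0249, 0.0365]
tcp_rot: [-3.14, 0.073, -0.003]
wrist_force: [2.1, 2.7, 5.3]
width: 0.155
```

>>> {"api": "arm_command", "payload": {
  "rows": [
    {"delta_rot":[0,0,0],"xyz":[-0.002,0,0],"gripper":0},
    {"delta_rot":[0,0,0],"xyz":[0,0,0],"gripper":0},
    {"delta_rot":[0,0,0],"xyz":[0,0,0],"gripper":0}
  ]
}}

```text
time: 26.7
tool_pos: [0.5495, 0.025, 0.0365]
tcp_rot: [-3.14, 0.073, -0.003]
wrist_force: [3.0, 4.2, 5.4]
width: 0.157
```

Not yet at the stop (force small); keep stepping.

>>> {"api": "arm_command", "payload": {
  "rows": [
    {"delta_rot":[0,0,0],"xyz":[-0.002,0,0],"gripper":0},
    {"delta_rot":[0,0,0],"xyz":[0,0,0],"gripper":0},
    {"delta_rot":[0,0,0],"xyz":[0,0,0],"gripper":0}
  ]
}}

```text
time: 27.0
tool_pos: [0.5476, 0.0251, 0.0365]
tcp_rot: [-3.14, 0.073, -0.004]
wrist_force: [2.4, 3.9, 5.8]
width: 0.153
```

>>> {"api": "arm_command", "payload": {
  "rows": [
    {"delta_rot":[0,0,0],"xyz":[-0.002,0,0],"gripper":0},
    {"delta_rot":[0,0,0],"xyz":[0,0,0],"gripper":0},
    {"delta_rot":[0,0,0],"xyz":[0,0,0],"gripper":0}
  ]
}}

```text
time: 27.3
tool_pos: [0.5469, 0.0251, 0.0365]
tcp_rot: [-3.14, 0.073, -0.008]
wrist_force: [6.9, 3.9, 1.8]
width: 0.154
```

>>> {"api": "arm_command", "payload": {
  "rows": [
    {"delta_rot":[0,0,0],"xyz":[-0.002,0,0],"gripper":0},
    {"delta_rot":[0,0,0],"xyz":[0,0,0],"gripper":0},
    {"delta_rot":[0,0,0],"xyz":[0,0,0],"gripper":0}
  ]
}}

```text
time: 27.6
tool_pos: [0.5471, 0.0251, 0.0365]
tcp_rot: [-3.14, 0.073, -0.015]
wrist_force: [14.0, 3.3, -3.8]
width: 0.152
```

>>> {"api": "arm_command", "payload": {
  "rows": [
    {"delta_rot":[0,0,0],"xyz":[0.003,0,0],"gripper":0},
    {"delta_rot":[0,0,0],"xyz":[0,0,0],"gripper":0},
    {"delta_rot":[0,0,0],"xyz":[0,0,0],"gripper":0.034},
    {"delta_rot":[0,0,0],"xyz":[0,0,0],"gripper":0.034},
    {"delta_rot":[0,0,0],"xyz":[0,0,0],"gripper":0.034},
    {"delta_rot":[0,0,0],"xyz":[0,0,-0.02],"gripper":0.034},
    {"delta_rot":[0,0,0],"xyz":[0,0,-0.04],"gripper":0.034},
    {"delta_rot":[0,0,0],"xyz":[0,0,-0.04],"gripper":0.06},
    {"delta_rot":[0,0,0],"xyz":[0,0,0],"gripper":0.06},
    {"delta_rot":[0,0,0],"xyz":[0,0,0],"gripper":0.06}
  ]
}}

```text
time: 28.6
tool_pos: [0.5457, 0.0247, 0.1363]
tcp_rot: [3.141, -0.074, 0.003]
wrist_force: [-0.8, -0.2, -0.0]
width: 0.697
```

Run:
```python
from view import *
go([.6615,.0155,.10],-2.5)
d=crop('19',(140,230,200,300),(170,260,200,300),6)
for n,(P,I) in d.items():
    m=(P[...,2]>.08)&(P[...,2]<.097)&(abs(P[...,0]-.547)<.03)&(abs(P[...,1]-.022)<.045);print('grip',rect(P,m)[0] if m.sum()>10 else 0)
    m=(P[...,2]>.08)&(P[...,2]<.097)&(abs(P[...,0]-.66)<.04)&(abs(P[...,1]-.022)<.09);print('block',rect(P,m)[0])
    for x0,y0,nm in((.435,.068,'b'),(.436,-.058,'c')):
        m=(P[...,2]>.01)&(P[...,2]<.08)&(abs(P[...,0]-x0)<.06)&(abs(P[...,1]-y0)<.06);print(nm,rect(P,m)[0])
```

```text
tcp [0.5457 0.0247 0.1363] psi -2.69 zax [ 0.002 -0.    -1.   ] t 28.6 w 0.697
before turn dx dy dz 0.1161 0.0037 0.0363
rotz -0.0034 (deg -0.19 ) after turn dx dy dz 0.116 0.0041 0.0363
grip ((542.5641479492188, 6.604161262512207), (6.932153701782227, 14.940272331237793), 32.00188446044922)
block ((661.4307861328125, -15.261163711547852), (2.8965189456939697, 29.652917861938477), 89.07810974121094)
b ((443.1146545410156, 69.45550537109375), (79.89289855957031, 16.77897834777832), 89.2419204711914)
c ((430.037841796875, -72.77690124511719), (45.63720703125, 49.436180114746094), 71.14263153076172)
grip ((548.890869140625, 21.562088012695312), (51.35977554321289, 16.640188217163086), 88.85822296142578)
block ((663.0035400390625, 11.700862884521484), (80.65481567382812, 32.37746810913086), 86.73307800292969)
b ((429.21026611328125, 64.87804412841797), (51.941768646240234, 81.70008087158203), 1.6720942258834839)
c ((439.8690490722656, -90.56095886230469), (55.84919738769531, 31.46491813659668), 39.1863899230957)
```

View pics/c19scene.png

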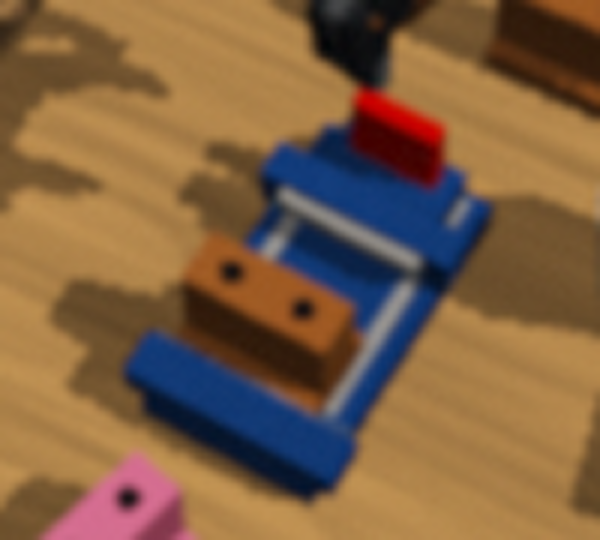

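>>> {"api": "arm_command", "payload": {
  "rows": [
    {"delta_rot":[0,0,-0.003],"xyz":[0.039,0.0015,0],"gripper":0.06},
    {"delta_rot":[0,0,0],"xyz":[0.039,0.0015,0],"gripper":0.06},
    {"delta_rot":[0,0,0],"xyz":[0.0384,0.0015,0],"gripper":0.06},
    {"delta_rot":[0,0,0],"xyz":[0,0,0.03],"gripper":0.06},
    {"delta_rot":[0,0,0],"xyz":[0,0,0],"gripper":0.06},
    {"delta_rot":[0,0,0],"xyz":[0,0,0],"gripper":0.06}
  ]
}}

```text
time: 29.3
tool_pos: [0.6583, 0.0153, 0.102]
tcp_rot: [3.141, -0.069, -0.011]
wrist_force: [0.3, -0.1, 0.1]
width: 0.705
```

Run:
```python
from view import *
go([.662,.015,.021],-2.5)
d=crop('20',(140,230,200,300),(170,260,200,300),6)
```

```text
tcp [0.6583 0.0153 0.102 ] psi -2.5 zax [-0.007  0.    -1.   ] t 29.3 w 0.705
before turn dx dy dz 0.0037 0.0001 0.081
rotz -0.0001 (deg -0.0 ) after turn dx dy dz 0.0037 0.0001 0.081
```

View pics/c20scene.png

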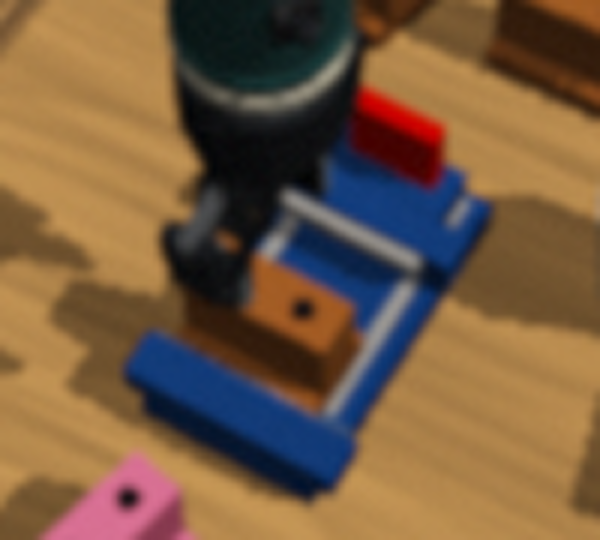

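>>> {"api": "arm_command", "payload": {
  "rows": [
    {"delta_rot":[0,0,0],"xyz":[0.0025,0,0.02],"gripper":0.06},
    {"delta_rot":[0,0,0],"xyz":[0,0,0.02],"gripper":0.06},
    {"delta_rot":[0,0,0],"xyz":[0,0,0.02],"gripper":0.06},
    {"delta_rot":[0,0,0],"xyz":[0,0,0.016],"gripper":0.06},
    {"delta_rot":[0,0,0],"xyz":[0,0,0],"gripper":0.06},
    {"delta_rot":[0,0,0],"xyz":[0,0,0],"gripper":0.06},
    {"delta_rot":[0,0,0],"xyz":[0,0,0],"gripper":0},
    {"delta_rot":[0,0,0],"xyz":[0,0,0],"gripper":0},
    {"delta_rot":[0,0,0],"xyz":[0,0,0],"gripper":0},
    {"delta_rot":[0,0,0],"xyz":[0,0,0],"gripper":0},
    {"delta_rot":[0,0,0],"xyz":[0,0,0],"gripper":0}
  ],
  "force": 50
}}

```text
time: 30.5
tool_pos: [0.6618, 0.0153, 0.0307]
tcp_rot: [3.141, -0.068, -0.006]
wrist_force: [-7.3, 1.0, 7.2]
width: 0.346
```

Run:
```python
from view import *
go([.662,.015,.021],-2.5)
P=world(cam('top'));
X,Y,Z=P[...,0],P[...,1],P[...,2]
m=(Z>.015)&(Z<.045)&(abs(X-.48)<.15)&(abs(Y+.324)<.15)
n,l,st,ce=cv2.connectedComponentsWithStats(m.astype(np.uint8));k=1+np.argmax(st[1:,4])
print(cv2.minAreaRect((P[l==k][:,:2]*1000).astype(np.float32)))
P=world(cam('scene'));X,Y,Z=P[...,0],P[...,1],P[...,2]
m=(Z>.02)&(Z<.045)&(abs(X-.48)<.16)&(abs(Y+.324)<.16)
n,l,st,ce=cv2.connectedComponentsWithStats(m.astype(np.uint8));k=1+np.argmax(st[1:,4])
print(cv2.minAreaRect((P[l==k][:,:2]*1000).astype(np.float32)))
```

```text
tcp [0.6618 0.0153 0.0307] psi -2.47 zax [-0.004 -0.    -1.   ] t 30.5 w 0.346
before turn dx dy dz 0.0003 0.0002 0.0097
rotz 0.0006 (deg 0.03 ) after turn dx dy dz 0.0003 0.0002 0.0097
((480.8231201171875, -321.3662109375), (250.86590576171875, 250.26806640625), 86.74227905273438)
((479.9504089355469, -326.1636962890625), (253.32119750976562, 256.10400390625), 86.85037994384766)
```

>>> {"api": "arm_command", "payload": {
  "rows": [
    {"delta_rot":[0,0,0],"xyz":[0,0,-0.01],"gripper":0},
    {"delta_rot":[0,0,0],"xyz":[0,0,-0.02],"gripper":0},
    {"delta_rot":[0,0,0],"xyz":[0,0,-0.03],"gripper":0},
    {"delta_rot":[0,0,0],"xyz":[0,0,-0.03],"gripper":0},
    {"delta_rot":[0,0,0],"xyz":[0,0,-0.02],"gripper":0},
    {"delta_rot":[0,0,0],"xyz":[0,0,0],"gripper":0},
    {"delta_rot":[0,0,0],"xyz":[0,0,0],"gripper":0}
  ]
}}

```text
time: 31.3
tool_pos: [0.6644, 0.0151, 0.1399]
tcp_rot: [-3.141, 0.069, -0.003]
wrist_force: [-0.5, -1.1, -1.2]
width: 0.34
```

Run:
```python
from view import *
go([.5603,-.3283,.1375],-3.2)
d=crop('21',(140,230,200,300),(150,260,200,300),6)
```

```text
tcp [0.6644 0.0151 0.1399] psi -2.5 zax [ 0.002 -0.    -1.   ] t 31.3 w 0.34
before turn dx dy dz -0.089 0.3476 0.0024
rotz 0.0122 (deg 0.7 ) after turn dx dy dz -0.0847 0.3487 0.0024
```

View pics/c21scene.png

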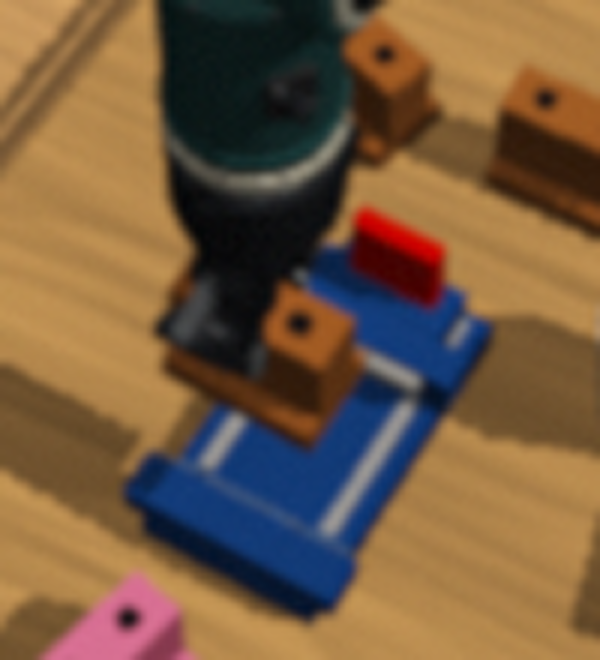

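>>> {"api": "arm_command", "payload": {
  "rows": [
    {"delta_rot":[0,0,0.012],"xyz":[-0.0085,0.035,0],"gripper":0},
    {"delta_rot":[0,0,0],"xyz":[-0.0085,0.035,0],"gripper":0},
    {"delta_rot":[0,0,0],"xyz":[-0.0085,0.035,0],"gripper":0},
    {"delta_rot":[0,0,0],"xyz":[-0.0085,0.035,0],"gripper":0},
    {"delta_rot":[0,0,0],"xyz":[-0.0085,0.035,0],"gripper":0},
    {"delta_rot":[0,0,0],"xyz":[-0.0085,0.035,0],"gripper":0},
    {"delta_rot":[0,0,0],"xyz":[-0.0085,0.035,0],"gripper":0},
    {"delta_rot":[0,0,0],"xyz":[-0.0085,0.035,0],"gripper":0},
    {"delta_rot":[0,0,0],"xyz":[-0.0085,0.035,0],"gripper":0},
    {"delta_rot":[0,0,0],"xyz":[-0.008,0.034,0],"gripper":0},
    {"delta_rot":[0,0,0],"xyz":[0,0,0],"gripper":0},
    {"delta_rot":[0,0,0],"xyz":[0,0,0],"gripper":0}
  ],
  "force": 70
}}

```text
time: 32.6
tool_pos: [0.5591, -0.3288, 0.1371]
tcp_rot: [-3.138, 0.091, 0.004]
wrist_force: [-0.0, 1.4, -2.0]
width: 0.339
```

Run:
```python
from view import *
go([.5603,-.3283,.0165],-3.2)
d=crop('22',(170,290,300,430),(60,220,100,260),5)
```

```text
tcp [ 0.5591 -0.3288  0.1371] psi -3.31 zax [-0.003  0.002 -1.   ] t 32.6 w 0.339
before turn dx dy dz 0.0012 -0.0006 0.1206
rotz -0.0019 (deg -0.11 ) after turn dx dy dz 0.0012 -0.0006 0.1206
```

View pics/c22scene.png

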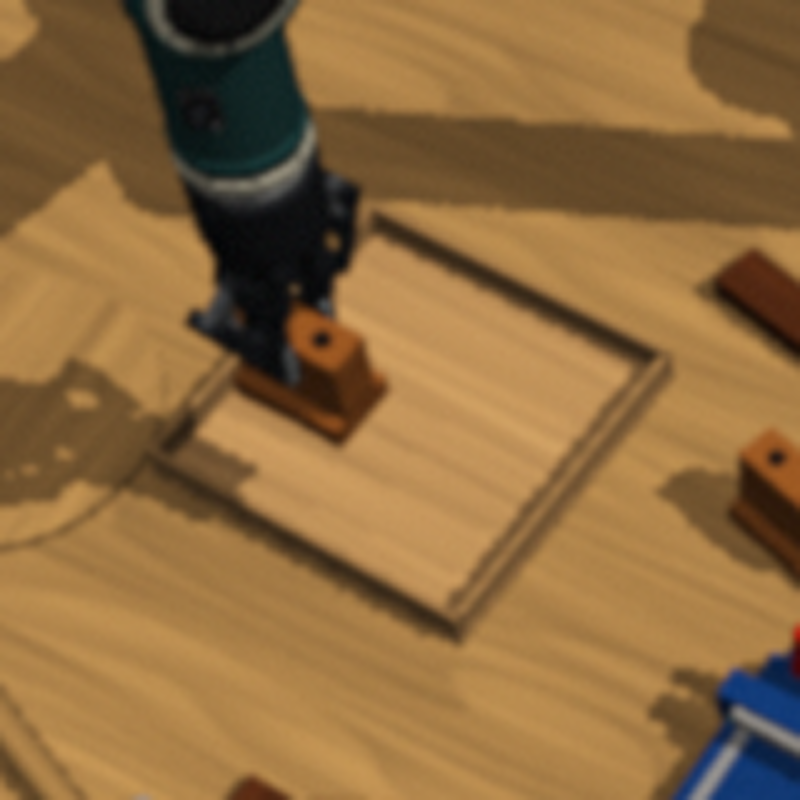

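>>> {"api": "arm_command", "payload": {
  "rows": [
    {"delta_rot":[0,0,0],"xyz":[0.0012,0,0.03],"gripper":0},
    {"delta_rot":[0,0,0],"xyz":[0,0,0.03],"gripper":0},
    {"delta_rot":[0,0,0],"xyz":[0,0,0.03],"gripper":0},
    {"delta_rot":[0,0,0],"xyz":[0,0,0.02],"gripper":0},
    {"delta_rot":[0,0,0],"xyz":[0,0,0],"gripper":0},
    {"delta_rot":[0,0,0],"xyz":[0,0,0],"gripper":0}
  ]
}}

```text
time: 33.3
tool_pos: [0.5618, -0.3275, 0.029]
tcp_rot: [-3.14, 0.085, 0.002]
wrist_force: [0.5, -0.5, -1.8]
width: 0.34
```

Run:
```python
from view import *
go([.5603,-.3283,.0165],-3.2)
for n in('top','scene'):
    P=world(cam(n));X,Y,Z=P[...,0],P[...,1],P[...,2]
    m=(abs(X-.56)<.03)&(abs(Y+.33)<.045)&(Z>.07)&(Z<.1)
    h=np.histogram(Z[m],bins=np.arange(.07,.1,.002));print(n,h[0],np.arange(.07,.1,.002).round(3))
```

```text
tcp [ 0.5618 -0.3275  0.029 ] psi -3.1 zax [-0.001  0.001 -1.   ] t 33.3 w 0.34
before turn dx dy dz -0.0014 0.0008 0.0125
rotz 0.0017 (deg 0.1 ) after turn dx dy dz -0.0014 0.0008 0.0125
top [ 6  1  1  5  9  6 13 44 44 32  6  1  1  0] [0.07  0.072 0.074 0.076 0.078 0.08  0.082 0.084 0.086 0.088 0.09  0.092
 0.094 0.096 0.098]
scene [ 7  4  5  8  7  7 14 10 29 39 29 15  4  8] [0.07  0.072 0.074 0.076 0.078 0.08  0.082 0.084 0.086 0.088 0.09  0.092
 0.094 0.096 0.098]
```

>>> {"api": "arm_command", "payload": {
  "rows": [
    {"delta_rot":[0,0,0],"xyz":[0,0,0.006],"gripper":0},
    {"delta_rot":[0,0,0],"xyz":[0,0,0.006],"gripper":0},
    {"delta_rot":[0,0,0],"xyz":[0,0,0],"gripper":0},
    {"delta_rot":[0,0,0],"xyz":[0,0,0],"gripper":0}
  ]
}}

```text
time: 33.8
tool_pos: [0.5614, -0.3287, 0.017]
tcp_rot: [-3.14, 0.088, 0.001]
wrist_force: [-0.9, -0.9, -2.1]
width: 0.338
```

>>> {"api": "arm_command", "payload": {
  "rows": [
    {"delta_rot":[0,0,0],"xyz":[0,0,0.002],"gripper":0},
    {"delta_rot":[0,0,0],"xyz":[0,0,0],"gripper":0},
    {"delta_rot":[0,0,0],"xyz":[0,0,0],"gripper":0}
  ]
}}

```text
time: 34.1
tool_pos: [0.5616, -0.3289, 0.0152]
tcp_rot: [-3.14, 0.088, 0.0]
wrist_force: [0.2, -0.4, -1.3]
width: 0.342
```

>>> {"api": "arm_command", "payload": {
  "rows": [
    {"delta_rot":[0,0,0],"xyz":[0,0,0.002],"gripper":0},
    {"delta_rot":[0,0,0],"xyz":[0,0,0],"gripper":0},
    {"delta_rot":[0,0,0],"xyz":[0,0,0],"gripper":0}
  ]
}}

```text
time: 34.4
tool_pos: [0.5619, -0.329, 0.0147]
tcp_rot: [3.14, -0.087, 0.001]
wrist_force: [-1.8, 1.2, 5.2]
width: 0.34
```

Contact felt (+5 N). Release and rise.

>>> {"api": "arm_command", "payload": {
  "rows": [
    {"delta_rot":[0,0,0],"xyz":[0,0,0],"gripper":0.045},
    {"delta_rot":[0,0,0],"xyz":[0,0,0],"gripper":0.045},
    {"delta_rot":[0,0,0],"xyz":[0,0,0],"gripper":0.045},
    {"delta_rot":[0,0,0],"xyz":[0,0,-0.02],"gripper":0.045},
    {"delta_rot":[0,0,0],"xyz":[0,0,-0.04],"gripper":0.045},
    {"delta_rot":[0,0,0],"xyz":[0,0,-0.04],"gripper":0.045},
    {"delta_rot":[0,0,0],"xyz":[0,0,-0.02],"gripper":0.045},
    {"delta_rot":[0,0,0],"xyz":[0,0,0],"gripper":0.045},
    {"delta_rot":[0,0,0],"xyz":[0,0,0],"gripper":0.045}
  ]
}}

```text
time: 35.3
tool_pos: [0.5617, -0.3289, 0.1333]
tcp_rot: [3.14, -0.087, 0.001]
wrist_force: [0.4, 0.8, -0.8]
width: 0.526
```

Run:
```python
from view import *
go([.547,.0250,.12],-2.7)
d=crop('22b',(140,300,180,420),(90,250,120,300),4)
```

```text
tcp [ 0.5617 -0.3289  0.1333] psi -3.19 zax [ 0. -0. -1.] t 35.3 w 0.526
before turn dx dy dz -0.0344 -0.3525 0.0133
rotz -0.0085 (deg -0.49 ) after turn dx dy dz -0.0314 -0.3528 0.0133
```

View pics/c22bscene.png

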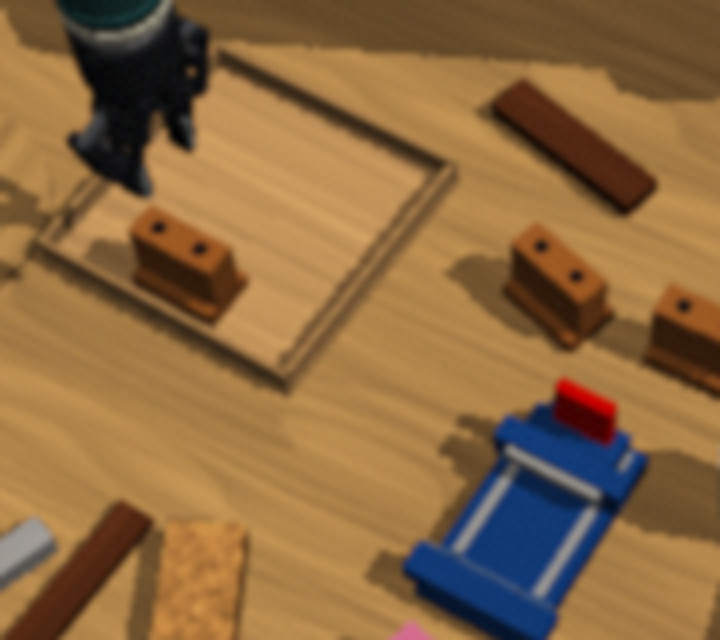

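>>> {"api": "arm_command", "payload": {
  "rows": [
    {"delta_rot":[0,0,-0.0085],"xyz":[-0.0035,-0.0392,0],"gripper":0.038},
    {"delta_rot":[0,0,0],"xyz":[-0.0035,-0.0392,0],"gripper":0.038},
    {"delta_rot":[0,0,0],"xyz":[-0.0035,-0.0392,0],"gripper":0.038},
    {"delta_rot":[0,0,0],"xyz":[-0.0035,-0.0392,0],"gripper":0.038},
    {"delta_rot":[0,0,0],"xyz":[-0.0035,-0.0392,0],"gripper":0.038},
    {"delta_rot":[0,0,0],"xyz":[-0.0035,-0.0392,0],"gripper":0.038},
    {"delta_rot":[0,0,0],"xyz":[-0.0035,-0.0392,0],"gripper":0.038},
    {"delta_rot":[0,0,0],"xyz":[-0.0035,-0.0392,0],"gripper":0.038},
    {"delta_rot":[0,0,0],"xyz":[-0.0034,-0.0392,0],"gripper":0.038},
    {"delta_rot":[0,0,0],"xyz":[0,0,0.01],"gripper":0.038},
    {"delta_rot":[0,0,0],"xyz":[0,0,0],"gripper":0.038},
    {"delta_rot":[0,0,0],"xyz":[0,0,0],"gripper":0.038}
  ]
}}

```text
time: 36.6
tool_pos: [0.546, 0.0244, 0.1216]
tcp_rot: [3.14, -0.074, -0.005]
wrist_force: [-0.2, -1.0, -1.0]
width: 0.439
```

Run:
```python
from view import *
go([.547,.0250,.034],-2.7)
d=crop('23',(140,230,200,300),(160,250,200,300),6)
```

```text
tcp [0.546  0.0244 0.1216] psi -2.71 zax [-0.003 -0.    -1.   ] t 36.6 w 0.439
before turn dx dy dz 0.001 -0.0007 0.0876
rotz -0.0002 (deg -0.01 ) after turn dx dy dz 0.001 -0.0007 0.0876
```

View pics/c23scene.png

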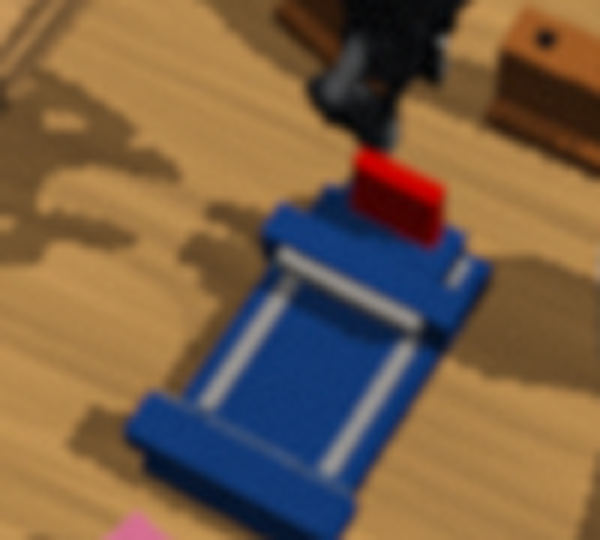

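>>> {"api": "arm_command", "payload": {
  "rows": [
    {"delta_rot":[0,0,0],"xyz":[0.001,-0.0007,0.02],"gripper":0.038},
    {"delta_rot":[0,0,0],"xyz":[0,0,0.025],"gripper":0.038},
    {"delta_rot":[0,0,0],"xyz":[0,0,0.02],"gripper":0.038},
    {"delta_rot":[0,0,0],"xyz":[0,0,0.02],"gripper":0.038},
    {"delta_rot":[0,0,0],"xyz":[0,0,0],"gripper":0.038},
    {"delta_rot":[0,0,0],"xyz":[0,0,0],"gripper":0},
    {"delta_rot":[0,0,0],"xyz":[0,0,0],"gripper":0},
    {"delta_rot":[0,0,0],"xyz":[0,0,0],"gripper":0},
    {"delta_rot":[0,0,0],"xyz":[0,0,0],"gripper":0},
    {"delta_rot":[0,0,0],"xyz":[0,0,0],"gripper":0}
  ],
  "force": 50
}}

```text
time: 37.7
tool_pos: [0.5488, 0.0251, 0.0394]
tcp_rot: [3.14, -0.073, 0.002]
wrist_force: [-2.4, -4.8, 5.1]
width: 0.155
```

>>> {"api": "arm_command", "payload": {
  "rows": [
    {"delta_rot":[0,0,0],"xyz":[0.008,0,0],"gripper":0},
    {"delta_rot":[0,0,0],"xyz":[0.008,0,0],"gripper":0},
    {"delta_rot":[0,0,0],"xyz":[0.008,0,0],"gripper":0},
    {"delta_rot":[0,0,0],"xyz":[0.008,0,0],"gripper":0},
    {"delta_rot":[0,0,0],"xyz":[0.008,0,0],"gripper":0},
    {"delta_rot":[0,0,0],"xyz":[0.008,0,0],"gripper":0},
    {"delta_rot":[0,0,0],"xyz":[0.006,0,0],"gripper":0},
    {"delta_rot":[0,0,0],"xyz":[0.005,0,0],"gripper":0},
    {"delta_rot":[0,0,0],"xyz":[0.003,0,0],"gripper":0},
    {"delta_rot":[0,0,0],"xyz":[0,0,0],"gripper":0},
    {"delta_rot":[0,0,0],"xyz":[0,0,0],"gripper":0}
  ]
}}

```text
time: 38.8
tool_pos: [0.6112, 0.0229, 0.0394]
tcp_rot: [-3.141, 0.073, -0.003]
wrist_force: [-1.0, -1.6, 5.0]
width: 0.154
```

>>> {"api": "arm_command", "payload": {
  "rows": [
    {"delta_rot":[0,0,0],"xyz":[0.003,0,0],"gripper":0},
    {"delta_rot":[0,0,0],"xyz":[0,0,0],"gripper":0},
    {"delta_rot":[0,0,0],"xyz":[0,0,0],"gripper":0}
  ]
}}

```text
time: 39.1
tool_pos: [0.6117, 0.0229, 0.0394]
tcp_rot: [-3.141, 0.073, 0.004]
wrist_force: [-8.2, -2.6, 11.7]
width: 0.157
```

>>> {"api": "arm_command", "payload": {
  "rows": [
    {"delta_rot":[0,0,0],"xyz":[0.002,0,0],"gripper":0},
    {"delta_rot":[0,0,0],"xyz":[0,0,0],"gripper":0},
    {"delta_rot":[0,0,0],"xyz":[0,0,0],"gripper":0}
  ]
}}

```text
time: 39.4
tool_pos: [0.6116, 0.0229, 0.0394]
tcp_rot: [3.141, -0.073, -0.011]
wrist_force: [-15.3, -1.7, 15.6]
width: 0.152
```

>>> {"api": "arm_command", "payload": {
  "rows": [
    {"delta_rot":[0,0,0],"xyz":[-0.003,0,0],"gripper":0},
    {"delta_rot":[0,0,0],"xyz":[0,0,0],"gripper":0},
    {"delta_rot":[0,0,0],"xyz":[0,0,0],"gripper":0.034},
    {"delta_rot":[0,0,0],"xyz":[0,0,0],"gripper":0.034},
    {"delta_rot":[0,0,0],"xyz":[0,0,0],"gripper":0.034},
    {"delta_rot":[0,0,0],"xyz":[0,0,-0.02],"gripper":0.034},
    {"delta_rot":[0,0,0],"xyz":[0,0,-0.04],"gripper":0.034},
    {"delta_rot":[0,0,0],"xyz":[0,0,-0.04],"gripper":0.06},
    {"delta_rot":[0,0,0],"xyz":[0.03,0,0],"gripper":0.06},
    {"delta_rot":[0,0,0],"xyz":[0.03,0,0],"gripper":0.06},
    {"delta_rot":[0,0,0],"xyz":[0,0,0],"gripper":0.06},
    {"delta_rot":[0,0,0],"xyz":[0,0,0],"gripper":0.06}
  ]
}}

```text
time: 40.6
tool_pos: [0.672, 0.02, 0.1374]
tcp_rot: [-3.14, 0.074, 0.002]
wrist_force: [-0.3, 0.5, -0.8]
width: 0.7
```

```bash
cat > blocks.py <<'E'
from view import *
def blocks(d,zt=.05,lo=(.25,-.6),hi=(.95,.2)):
  for n,(P,I) in d.items():
    X,Y,Z=P[...,0],P[...,1],P[...,2]
    hsv=cv2.cvtColor(I,cv2.COLOR_RGB2HSV).astype(int)
    m=(Z>zt)&(Z<.08)&(X>lo[0])&(X<hi[0])&(Y>lo[1])&(Y<hi[1])&(hsv[...,0]<18)&(hsv[...,1]>110)
    N,l,st,ce=cv2.connectedComponentsWithStats(m.astype(np.uint8))
    for k in range(1,N):
        if st[k,4]>60:
            q=P[l==k];r=cv2.minAreaRect((q[:,:2]*1000).astype(np.float32))
            t=q[q[:,2]>np.percentile(q[:,2],80)-.006];r2=cv2.minAreaRect((t[:,:2]*1000).astype(np.float32))
            print(n,ce[k].round(),st[k,4],'ztop',np.percentile(q[:,2],90).round(4),[np.round(v,1) for v in r2])
E
python3 - <<'E'
from blocks import *
d=crop('24',(140,300,180,420),(90,250,120,320),4);blocks(d)
for n,(P,I) in d.items():
    m=(P[...,2]>.085)&(P[...,2]<.097)&(abs(P[...,0]-.612)<.02)&(abs(P[...,1]-.022)<.04);print('grip',rect(P,m)[0] if m.sum()>10 else 0)
go([.43,.067,.1],0)
E
```

```text
top [367. 203.] 334 ztop 0.0743 [array([ 562., -328.]), array([80.7, 29.8]), np.float64(88.6)]
top [278. 251.] 192 ztop 0.0683 [array([431.1, -68.3]), array([53.9, 29.8]), np.float64(72.3)]
scene [164. 151.] 296 ztop 0.0765 [array([ 562.6, -332.8]), array([82.2, 33.1]), np.float64(85.8)]
scene [264. 160.] 112 ztop 0.0702 [array([443.9, -37.7]), array([34.2, 33.8]), np.float64(67.1)]
scene [296. 170.] 291 ztop 0.0699 [array([426.9,  64.6]), array([35.3, 81.1]), np.float64(1.0)]
grip 0
grip ((613.7711181640625, 19.498125076293945), (49.07134246826172, 16.014450073242188), 89.0527114868164)
tcp [0.6709 0.02   0.1373] psi -2.7 zax [-0.002  0.    -1.   ] t 40.7 w 0.702
before turn dx dy dz -0.2429 -0.0355 0.0373
rotz -0.0472 (deg -2.7 ) after turn dx dy dz -0.2409 -0.047 0.0373
```

View pics/c24scene.png

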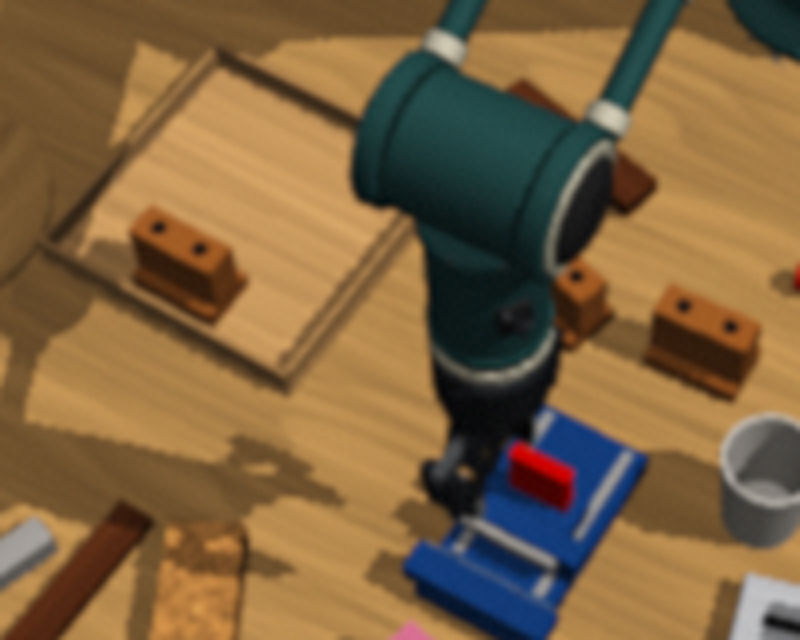

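>>> {"api": "arm_command", "payload": {
  "rows": [
    {"delta_rot":[0,0,-0.047],"xyz":[0,0,0],"gripper":0.06},
    {"delta_rot":[0,0,0],"xyz":[-0.0348,-0.0067,0],"gripper":0.06},
    {"delta_rot":[0,0,0],"xyz":[-0.0348,-0.0067,0],"gripper":0.06},
    {"delta_rot":[0,0,0],"xyz":[-0.0348,-0.0067,0],"gripper":0.06},
    {"delta_rot":[0,0,0],"xyz":[-0.0348,-0.0067,0],"gripper":0.06},
    {"delta_rot":[0,0,0],"xyz":[-0.0348,-0.0067,0],"gripper":0.06},
    {"delta_rot":[0,0,0],"xyz":[-0.0348,-0.0067,0],"gripper":0.06},
    {"delta_rot":[0,0,0],"xyz":[-0.0348,-0.0067,0],"gripper":0.06},
    {"delta_rot":[0,0,0],"xyz":[0,0,0.03],"gripper":0.06},
    {"delta_rot":[0,0,0],"xyz":[0,0,0.02],"gripper":0.06},
    {"delta_rot":[0,0,0],"xyz":[0,0,0],"gripper":0.06},
    {"delta_rot":[0,0,0],"xyz":[0,0,0],"gripper":0.06}
  ]
}}

```text
time: 41.9
tool_pos: [0.4276, 0.0668, 0.0882]
tcp_rot: [3.142, -0.0, -0.002]
wrist_force: [1.1, 0.4, 0.3]
width: 0.697
```

Run:
```python
from blocks import *
go([.4275,.067,.0085],0)
d=crop('25',(200,300,200,320),(120,230,230,340),6);blocks(d)
```

```text
tcp [0.4276 0.0668 0.0882] psi -0.01 zax [-0.001 -0.    -1.   ] t 41.9 w 0.697
before turn dx dy dz -0.0001 -0.0002 0.0797
rotz -0.0001 (deg -0.01 ) after turn dx dy dz -0.0001 -0.0002 0.0797
top [367. 203.] 337 ztop 0.0743 [array([ 562.1, -328.6]), array([80.2, 29.8]), np.float64(87.9)]
top [274. 249.] 285 ztop 0.0688 [array([435.2, -56.1]), array([79.6, 29.9]), np.float64(72.2)]
scene [165. 151.] 295 ztop 0.0762 [array([ 563.7, -332.9]), array([84.2, 34.1]), np.float64(85.9)]
scene [259. 156.] 268 ztop 0.0702 [array([435.5, -60.6]), array([80.9, 32.9]), np.float64(72.4)]
scene [297. 171.] 237 ztop 0.0704 [array([428.2,  64.7]), array([33. , 80.1]), np.float64(2.1)]
```

View pics/c25scene.png

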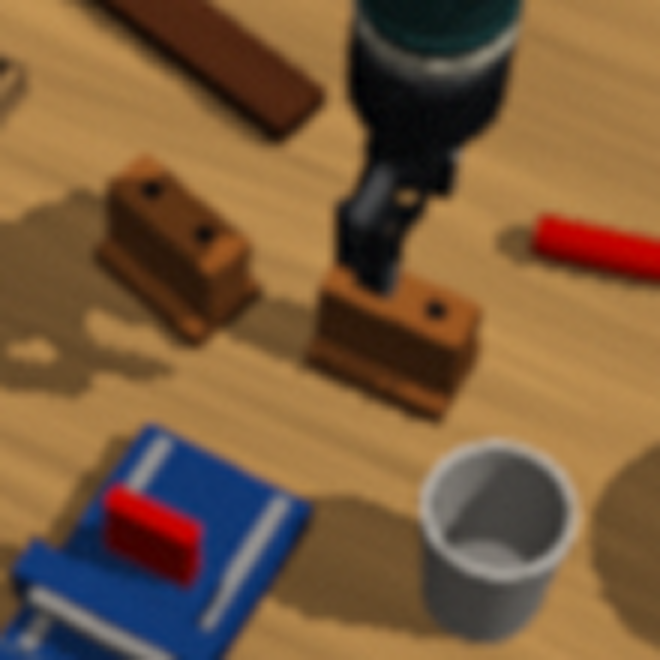

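>>> {"api": "arm_command", "payload": {
  "rows": [
    {"delta_rot":[0,0,0],"xyz":[0,0,0.02],"gripper":0.06},
    {"delta_rot":[0,0,0],"xyz":[0,0,0.02],"gripper":0.06},
    {"delta_rot":[0,0,0],"xyz":[0,0,0.02],"gripper":0.06},
    {"delta_rot":[0,0,0],"xyz":[0,0,0.018],"gripper":0.06},
    {"delta_rot":[0,0,0],"xyz":[0,0,0],"gripper":0.06},
    {"delta_rot":[0,0,0],"xyz":[0,0,0],"gripper":0.06},
    {"delta_rot":[0,0,0],"xyz":[0,0,0],"gripper":0},
    {"delta_rot":[0,0,0],"xyz":[0,0,0],"gripper":0},
    {"delta_rot":[0,0,0],"xyz":[0,0,0],"gripper":0},
    {"delta_rot":[0,0,0],"xyz":[0,0,0],"gripper":0},
    {"delta_rot":[0,0,0],"xyz":[0,0,0],"gripper":0}
  ],
  "force": 60
}}

```text
time: 43.1
tool_pos: [0.4301, 0.067, 0.0118]
tcp_rot: [-3.141, 0.0, -0.005]
wrist_force: [-0.0, -0.4, 6.8]
width: 0.339
```

>>> {"api": "arm_command", "payload": {
  "rows": [
    {"delta_rot":[0,0,0],"xyz":[0,0,-0.01],"gripper":0},
    {"delta_rot":[0,0,0],"xyz":[0,0,-0.02],"gripper":0},
    {"delta_rot":[0,0,0],"xyz":[0,0,-0.03],"gripper":0},
    {"delta_rot":[0,0,0],"xyz":[0,0,-0.03],"gripper":0},
    {"delta_rot":[0,0,0],"xyz":[0,0,-0.03],"gripper":0},
    {"delta_rot":[0,0,0],"xyz":[0,0,0],"gripper":0},
    {"delta_rot":[0,0,0],"xyz":[0,0,0],"gripper":0}
  ]
}}

```text
time: 43.8
tool_pos: [0.4287, 0.0669, 0.1309]
tcp_rot: [-3.141, 0.0, -0.002]
wrist_force: [0.8, 0.4, -2.5]
width: 0.338
```

Run:
```python
from blocks import *
go([.4804,-.3238,.125],-3.2)
d=crop('26',(200,300,200,320),(120,230,230,340),6)
```

```text
tcp [0.4287 0.0669 0.1309] psi -0.0 zax [ 0.002  0.    -1.   ] t 43.8 w 0.338
before turn dx dy dz 0.0517 0.3907 0.0059
rotz 0.0558 (deg 3.2 ) after turn dx dy dz 0.0734 0.3872 0.0059
```

View pics/c26scene.png

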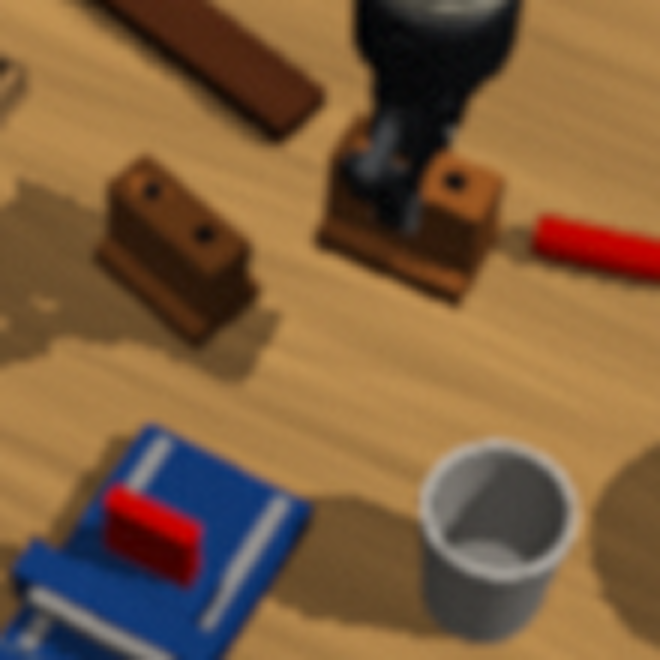

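>>> {"api": "arm_command", "payload": {
  "rows": [
    {"delta_rot":[0,0,0.056],"xyz":[0,0,0],"gripper":0},
    {"delta_rot":[0,0,0],"xyz":[0.0073,0.0387,0],"gripper":0},
    {"delta_rot":[0,0,0],"xyz":[0.0073,0.0387,0],"gripper":0},
    {"delta_rot":[0,0,0],"xyz":[0.0073,0.0387,0],"gripper":0},
    {"delta_rot":[0,0,0],"xyz":[0.0073,0.0387,0],"gripper":0},
    {"delta_rot":[0,0,0],"xyz":[0.0073,0.0387,0],"gripper":0},
    {"delta_rot":[0,0,0],"xyz":[0.0073,0.0387,0],"gripper":0},
    {"delta_rot":[0,0,0],"xyz":[0.0073,0.0387,0],"gripper":0},
    {"delta_rot":[0,0,0],"xyz":[0.0073,0.0387,0],"gripper":0},
    {"delta_rot":[0,0,0],"xyz":[0.0073,0.0387,0],"gripper":0},
    {"delta_rot":[0,0,0],"xyz":[0.0073,0.0387,0],"gripper":0},
    {"delta_rot":[0,0,0],"xyz":[0,0,0],"gripper":0}
  ]
}}

```text
time: 45.1
tool_pos: [0.4791, -0.3276, 0.1281]
tcp_rot: [3.14, -0.094, -0.003]
wrist_force: [0.2, 0.3, -1.9]
width: 0.342
```

>>> {"api": "arm_command", "payload": {
  "rows": [
    {"delta_rot":[0,0,0],"xyz":[0,0,0.03],"gripper":0},
    {"delta_rot":[0,0,0],"xyz":[0,0,0.03],"gripper":0},
    {"delta_rot":[0,0,0],"xyz":[0,0,0.02],"gripper":0},
    {"delta_rot":[0,0,0],"xyz":[0,0,0.01],"gripper":0},
    {"delta_rot":[0,0,0],"xyz":[0,0,0],"gripper":0},
    {"delta_rot":[0,0,0],"xyz":[0,0,0],"gripper":0}
  ]
}}

```text
time: 45.7
tool_pos: [0.4799, -0.3234, 0.0403]
tcp_rot: [-3.14, 0.088, 0.0]
wrist_force: [0.3, -0.5, -1.5]
width: 0.342
```

Run:
```python
from blocks import *
go([.4804,-.3238,.0178],-3.2)
print(bot.read_state()['wrist_force'])
d=crop('27',(170,290,300,430),(70,220,110,250),5)
for n in d:
    P=d[n][0];X,Y,Z=P[...,0],P[...,1],P[...,2]
    m=(abs(X-.48)<.03)&(abs(Y+.324)<.045)&(Z>.07)&(Z<.11)
    h=np.histogram(Z[m],bins=np.arange(.07,.11,.002));print(n,h[0])
```

```text
tcp [ 0.4799 -0.3234  0.0403] psi -3.2 zax [-0.  0. -1.] t 45.7 w 0.342
before turn dx dy dz 0.0006 0.0004 0.0225
rotz 0.0001 (deg 0.0 ) after turn dx dy dz 0.0006 0.0004 0.0225
[ 0.29206602 -0.45565777 -1.50266314]
top [ 5  4  1  3  5  6  4  6  4  5 15 48 61 29  5  5  1  1  0]
scene [ 2  7  6  7  5  6  5 10  8  5 12 16 34 37 27 13  7  3  7]
```

View pics/c27scene.png

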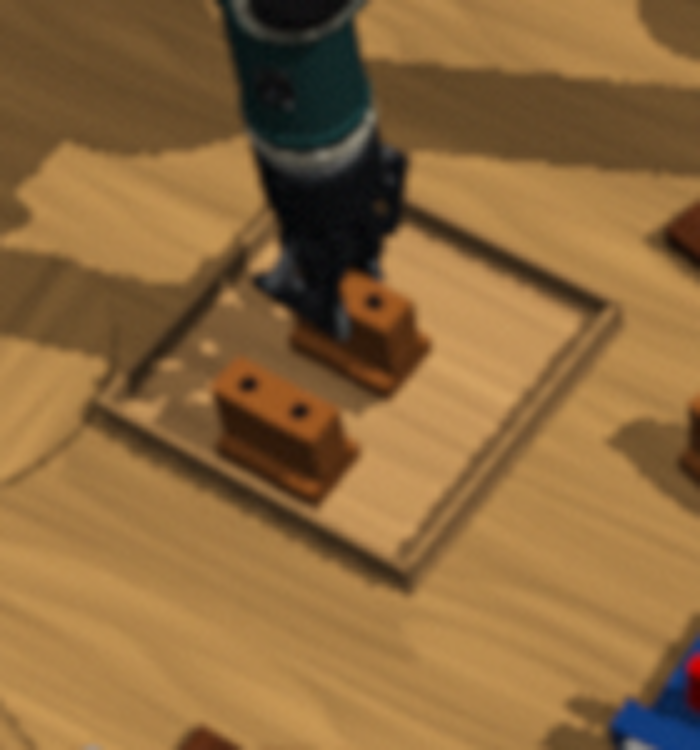

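Block top ≈ 0.0955 → underside ≈ 0.0285, so about 22 mm to go, in agreement.

>>> {"api": "arm_command", "payload": {
  "rows": [
    {"delta_rot":[0,0,0],"xyz":[0,0,0.01],"gripper":0},
    {"delta_rot":[0,0,0],"xyz":[0,0,0.009],"gripper":0},
    {"delta_rot":[0,0,0],"xyz":[0,0,0],"gripper":0},
    {"delta_rot":[0,0,0],"xyz":[0,0,0],"gripper":0},
    {"delta_rot":[0,0,0],"xyz":[0,0,0.002],"gripper":0},
    {"delta_rot":[0,0,0],"xyz":[0,0,0],"gripper":0},
    {"delta_rot":[0,0,0],"xyz":[0,0,0],"gripper":0}
  ]
}}

```text
time: 46.5
tool_pos: [0.4798, -0.3237, 0.0194]
tcp_rot: [3.14, -0.088, 0.0]
wrist_force: [0.0, 0.3, -2.0]
width: 0.337
```

>>> {"api": "arm_command", "payload": {
  "rows": [
    {"delta_rot":[0,0,0],"xyz":[0,0,0.002],"gripper":0},
    {"delta_rot":[0,0,0],"xyz":[0,0,0],"gripper":0},
    {"delta_rot":[0,0,0],"xyz":[0,0,0],"gripper":0}
  ]
}}

```text
time: 46.8
tool_pos: [0.4802, -0.3241, 0.0178]
tcp_rot: [3.14, -0.088, 0.002]
wrist_force: [-0.6, -0.2, 1.9]
width: 0.34
```

Contact. Release, rise.

>>> {"api": "arm_command", "payload": {
  "rows": [
    {"delta_rot":[0,0,0],"xyz":[0,0,0],"gripper":0.045},
    {"delta_rot":[0,0,0],"xyz":[0,0,0],"gripper":0.045},
    {"delta_rot":[0,0,0],"xyz":[0,0,0],"gripper":0.045},
    {"delta_rot":[0,0,0],"xyz":[0,0,-0.02],"gripper":0.045},
    {"delta_rot":[0,0,0],"xyz":[0,0,-0.04],"gripper":0.045},
    {"delta_rot":[0,0,0],"xyz":[0,0,-0.04],"gripper":0.045},
    {"delta_rot":[0,0,0],"xyz":[0,0,-0.02],"gripper":0.06},
    {"delta_rot":[0,0,0],"xyz":[0,0,0],"gripper":0.06},
    {"delta_rot":[0,0,0],"xyz":[0,0,0],"gripper":0.06}
  ]
}}

```text
time: 47.7
tool_pos: [0.4797, -0.3236, 0.1373]
tcp_rot: [3.14, -0.088, 0.001]
wrist_force: [-0.0, 0.1, -0.9]
width: 0.7
```

Run:
```python
from blocks import *
d=crop('28',(140,320,180,420),(60,250,110,350),3);blocks(d)
go([.4355,-.0585,.088],-17.7)
```

```text
top [366. 203.] 328 ztop 0.074 [array([ 562.1, -326.8]), array([78.5, 29.5]), np.float64(88.1)]
top [366. 232.] 326 ztop 0.0742 [array([ 481.2, -320.2]), array([78.8, 30.2]), np.float64(86.3)]
top [274. 249.] 294 ztop 0.0688 [array([435. , -56.8]), array([78.4, 29.9]), np.float64(72.0)]
scene [180. 134.] 284 ztop 0.0762 [array([ 481.4, -324.7]), array([80.2, 35.4]), np.float64(85.8)]
scene [164. 151.] 296 ztop 0.0762 [array([ 562.8, -332.1]), array([83.2, 33.1]), np.float64(87.6)]
scene [259. 156.] 276 ztop 0.0707 [array([435.5, -61.4]), array([82.2, 34.3]), np.float64(70.9)]
tcp [ 0.4785 -0.3227  0.1352] psi -3.22 zax [-0.003  0.002 -1.   ] t 47.8 w 0.698
before turn dx dy dz -0.0577 -0.2614 0.0472
rotz 0.2528 (deg 14.48 ) after turn dx dy dz -0.1213 -0.2386 0.0472
```

View pics/c28scene.png

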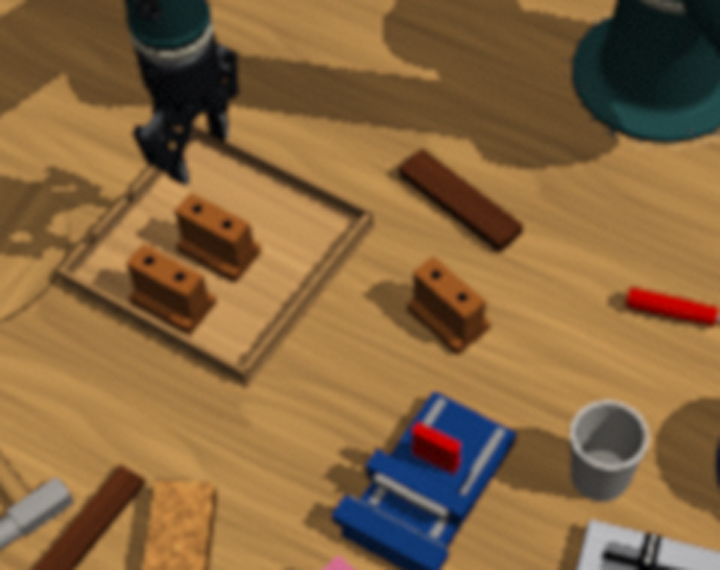

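>>> {"api": "arm_command", "payload": {
  "rows": [
    {"delta_rot":[0,0,0.127],"xyz":[0,0,0],"gripper":0.06},
    {"delta_rot":[0,0,0.128],"xyz":[0,0,0],"gripper":0.06},
    {"delta_rot":[0,0,0],"xyz":[-0.0173,-0.0341,0],"gripper":0.06},
    {"delta_rot":[0,0,0],"xyz":[-0.0173,-0.0341,0],"gripper":0.06},
    {"delta_rot":[0,0,0],"xyz":[-0.0173,-0.0341,0],"gripper":0.06},
    {"delta_rot":[0,0,0],"xyz":[-0.0173,-0.0341,0],"gripper":0.06},
    {"delta_rot":[0,0,0],"xyz":[-0.0173,-0.0341,0],"gripper":0.06},
    {"delta_rot":[0,0,0],"xyz":[-0.0173,-0.0341,0],"gripper":0.06},
    {"delta_rot":[0,0,0],"xyz":[-0.0175,-0.034,0],"gripper":0.06},
    {"delta_rot":[0,0,0],"xyz":[0,0,0.04],"gripper":0.06},
    {"delta_rot":[0,0,0],"xyz":[0,0,0],"gripper":0.06},
    {"delta_rot":[0,0,0],"xyz":[0,0,0],"gripper":0.06}
  ]
}}

```text
time: 49.0
tool_pos: [0.4351, -0.059, 0.0955]
tcp_rot: [-3.104, 0.486, 0.008]
wrist_force: [-0.1, -0.3, 1.3]
width: 0.702
```

Run:
```python
from blocks import *
d=crop('29',(200,300,200,320),(110,220,210,320),5);blocks(d)
go([.4355,-.0585,.0105],-18)
```

```text
top [367. 203.] 337 ztop 0.0743 [array([ 561.9, -328.1]), array([79.6, 29.7]), np.float64(88.8)]
top [366. 232.] 328 ztop 0.074 [array([ 481.1, -322. ]), array([81.7, 30. ]), np.float64(86.3)]
scene [180. 134.] 289 ztop 0.076 [array([ 482.1, -325.9]), array([82.6, 33.5]), np.float64(85.4)]
scene [164. 151.] 298 ztop 0.0765 [array([ 562.9, -331.1]), array([82.1, 32.3]), np.float64(85.8)]
scene [259. 157.] 243 ztop 0.0708 [array([436. , -60.3]), array([80.4, 32.9]), np.float64(72.9)]
tcp [ 0.4377 -0.06    0.0977] psi -17.88 zax [-0. -0. -1.] t 49.1 w 0.702
before turn dx dy dz -0.0025 -0.0008 0.0872
rotz 0.0021 (deg 0.12 ) after turn dx dy dz -0.0025 -0.0008 0.0872
```

View pics/c29scene.png

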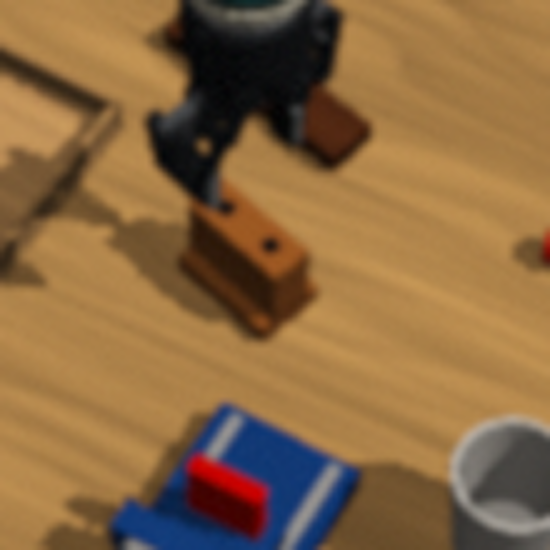

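>>> {"api": "arm_command", "payload": {
  "rows": [
    {"delta_rot":[0,0,0],"xyz":[-0.001,0,0.025],"gripper":0.06},
    {"delta_rot":[0,0,0],"xyz":[0,0,0.02],"gripper":0.06},
    {"delta_rot":[0,0,0],"xyz":[0,0,0.02],"gripper":0.06},
    {"delta_rot":[0,0,0],"xyz":[0,0,0.019],"gripper":0.06},
    {"delta_rot":[0,0,0],"xyz":[0,0,0],"gripper":0.06},
    {"delta_rot":[0,0,0],"xyz":[0,0,0],"gripper":0.06},
    {"delta_rot":[0,0,0],"xyz":[0,0,0],"gripper":0},
    {"delta_rot":[0,0,0],"xyz":[0,0,0],"gripper":0},
    {"delta_rot":[0,0,0],"xyz":[0,0,0],"gripper":0},
    {"delta_rot":[0,0,0],"xyz":[0,0,0],"gripper":0},
    {"delta_rot":[0,0,0],"xyz":[0,0,0],"gripper":0}
  ],
  "force": 60
}}

```text
time: 50.2
tool_pos: [0.4381, -0.0595, 0.0149]
tcp_rot: [3.103, -0.486, 0.005]
wrist_force: [-0.3, -0.9, 6.9]
width: 0.338
```

>>> {"api": "arm_command", "payload": {
  "rows": [
    {"delta_rot":[0,0,0],"xyz":[0,0,-0.01],"gripper":0},
    {"delta_rot":[0,0,0],"xyz":[0,0,-0.02],"gripper":0},
    {"delta_rot":[0,0,0],"xyz":[0,0,-0.03],"gripper":0},
    {"delta_rot":[0,0,0],"xyz":[0,0,-0.03],"gripper":0},
    {"delta_rot":[0,0,0],"xyz":[0,0,-0.03],"gripper":0},
    {"delta_rot":[0,0,-0.128],"xyz":[0,0,0],"gripper":0},
    {"delta_rot":[0,0,-0.128],"xyz":[0,0,0],"gripper":0},
    {"delta_rot":[0,0,0],"xyz":[0,0,0],"gripper":0},
    {"delta_rot":[0,0,0],"xyz":[0,0,0],"gripper":0}
  ]
}}

```text
time: 51.1
tool_pos: [0.4358, -0.0589, 0.1332]
tcp_rot: [-3.14, 0.091, 0.001]
wrist_force: [0.5, -0.1, -0.9]
width: 0.342
```

Run:
```python
from blocks import *
go([.4005,-.3193,.125],-3.2)
d=crop('30',(200,300,200,320),(110,220,210,320),5)
```

```text
tcp [ 0.4358 -0.0589  0.1332] psi -3.32 zax [-0.001  0.    -1.   ] t 51.1 w 0.342
before turn dx dy dz -0.0202 0.262 0.0082
rotz -0.0021 (deg -0.12 ) after turn dx dy dz -0.0207 0.262 0.0082
```

View pics/c30scene.png

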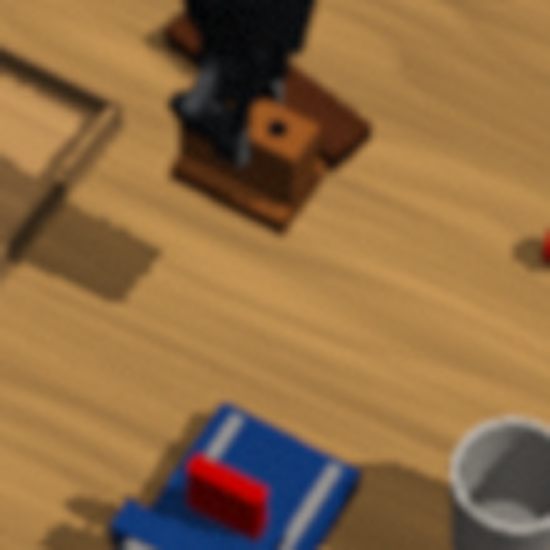

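>>> {"api": "arm_command", "payload": {
  "rows": [
    {"delta_rot":[0,0,0],"xyz":[-0.003,0.0375,0],"gripper":0},
    {"delta_rot":[0,0,0],"xyz":[-0.003,0.0375,0],"gripper":0},
    {"delta_rot":[0,0,0],"xyz":[-0.003,0.0375,0],"gripper":0},
    {"delta_rot":[0,0,0],"xyz":[-0.003,0.0375,0],"gripper":0},
    {"delta_rot":[0,0,0],"xyz":[-0.003,0.0375,0],"gripper":0},
    {"delta_rot":[0,0,0],"xyz":[-0.003,0.0375,0],"gripper":0},
    {"delta_rot":[0,0,0],"xyz":[-0.003,0.037,0],"gripper":0},
    {"delta_rot":[0,0,0],"xyz":[0,0,0],"gripper":0},
    {"delta_rot":[0,0,0],"xyz":[0,0,0],"gripper":0},
    {"delta_rot":[0,0,0],"xyz":[0,0,0.03],"gripper":0},
    {"delta_rot":[0,0,0],"xyz":[0,0,0.03],"gripper":0},
    {"delta_rot":[0,0,0],"xyz":[0,0,0.02],"gripper":0}
  ]
}}

```text
time: 52.4
tool_pos: [0.4, -0.3169, 0.0511]
tcp_rot: [-3.138, 0.086, 0.004]
wrist_force: [0.5, 0.6, -1.7]
width: 0.338
```

>>> {"api": "arm_command", "payload": {
  "rows": [
    {"delta_rot":[0,0,0],"xyz":[0,0,0],"gripper":0},
    {"delta_rot":[0,0,0],"xyz":[0,0,0],"gripper":0}
  ]
}}

```text
time: 52.6
tool_pos: [0.4009, -0.3183, 0.0532]
tcp_rot: [-3.139, 0.085, 0.001]
wrist_force: [0.2, -0.6, -0.4]
width: 0.338
```

Run:
```python
from blocks import *
go([.4005,-.3193,.021],-3.2)
d=crop('31',(170,290,300,430),(70,220,110,250),5)
for n in d:
    P=d[n][0];X,Y,Z=P[...,0],P[...,1],P[...,2]
    m=(abs(X-.40)<.03)&(abs(Y+.32)<.045)&(Z>.07)&(Z<.12)
    h=np.histogram(Z[m],bins=np.arange(.07,.12,.002));print(n,h[0])
```

```text
tcp [ 0.4009 -0.3183  0.0532] psi -3.11 zax [-0.001  0.001 -1.   ] t 52.6 w 0.338
before turn dx dy dz -0.0004 0.0011 0.0322
rotz 0.0016 (deg 0.09 ) after turn dx dy dz -0.0004 0.0011 0.0322
top [ 5  2  1  0  1  4  4  3  2  6  6  3  3  2  4 25 56 65 21  5  1  0  1  0]
scene [ 3 12  7  5  7 11  2  5  7  5  9  7  8  5  8  7 17 24 39 26 19  6  3  4]
```

View pics/c31scene.png

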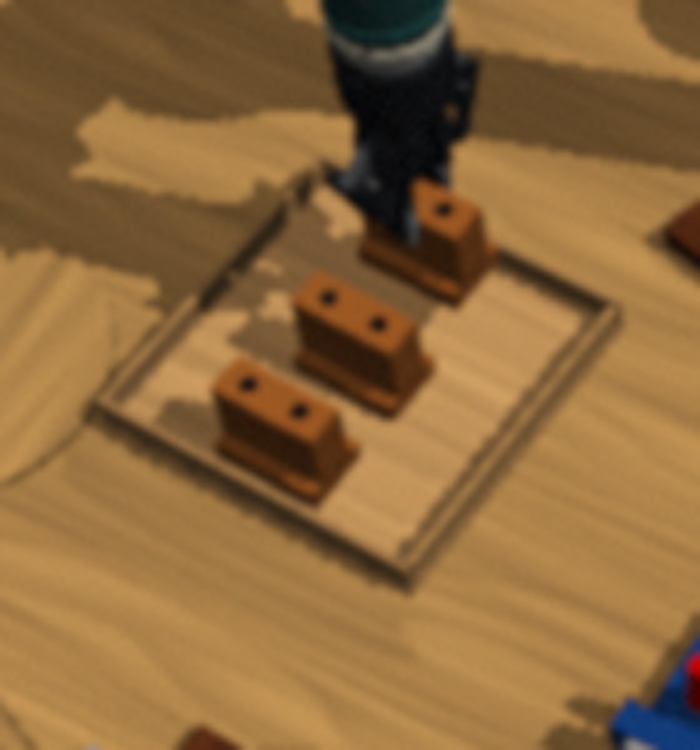

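>>> {"api": "arm_command", "payload": {
  "rows": [
    {"delta_rot":[0,0,0],"xyz":[0,0,0.015],"gripper":0},
    {"delta_rot":[0,0,0],"xyz":[0,0,0.01],"gripper":0},
    {"delta_rot":[0,0,0],"xyz":[0,0,0.004],"gripper":0},
    {"delta_rot":[0,0,0],"xyz":[0,0,0],"gripper":0},
    {"delta_rot":[0,0,0],"xyz":[0,0,0],"gripper":0},
    {"delta_rot":[0,0,0],"xyz":[0,0,0.002],"gripper":0},
    {"delta_rot":[0,0,0],"xyz":[0,0,0],"gripper":0},
    {"delta_rot":[0,0,0],"xyz":[0,0,0],"gripper":0}
  ]
}}

```text
time: 53.5
tool_pos: [0.4011, -0.3197, 0.0225]
tcp_rot: [3.14, -0.087, 0.0]
wrist_force: [0.1, -0.3, -1.3]
width: 0.338
```

>>> {"api": "arm_command", "payload": {
  "rows": [
    {"delta_rot":[0,0,0],"xyz":[0,0,0.002],"gripper":0},
    {"delta_rot":[0,0,0],"xyz":[0,0,0],"gripper":0},
    {"delta_rot":[0,0,0],"xyz":[0,0,0],"gripper":0}
  ]
}}

```text
time: 53.8
tool_pos: [0.4013, -0.32, 0.0209]
tcp_rot: [3.14, -0.086, 0.001]
wrist_force: [-1.5, 0.5, 4.0]
width: 0.336
```

>>> {"api": "arm_command", "payload": {
  "rows": [
    {"delta_rot":[0,0,0],"xyz":[0,0,0],"gripper":0.045},
    {"delta_rot":[0,0,0],"xyz":[0,0,0],"gripper":0.045},
    {"delta_rot":[0,0,0],"xyz":[0,0,0],"gripper":0.045},
    {"delta_rot":[0,0,0],"xyz":[0,0,-0.02],"gripper":0.045},
    {"delta_rot":[0,0,0],"xyz":[0,0,-0.04],"gripper":0.045},
    {"delta_rot":[0,0,0],"xyz":[0,0,-0.04],"gripper":0.045},
    {"delta_rot":[0,0,0],"xyz":[0,0,-0.03],"gripper":0.045},
    {"delta_rot":[0,0,0],"xyz":[0,0,-0.03],"gripper":0.045},
    {"delta_rot":[0,0,0],"xyz":[0,0,0],"gripper":0.045},
    {"delta_rot":[0,0,0],"xyz":[0,0,0],"gripper":0.045}
  ]
}}

```text
time: 54.8
tool_pos: [0.4013, -0.3199, 0.181]
tcp_rot: [3.139, -0.086, 0.002]
wrist_force: [-1.0, -0.2, 0.0]
width: 0.528
```

Run:
```python
from blocks import *
from sp import spd
d=live('32');blocks(d);pulley(d);spd(d)
for n,(P,I) in d.items():
    m=(P[...,2]>.085)&(P[...,2]<.097)&(abs(P[...,0]-.612)<.03)&(abs(P[...,1]-.022)<.04);print('grip',rect(P,m)[0] if m.sum()>10 else 0)
    X,Y,Z=P[...,0],P[...,1],P[...,2]
    m=(Z>.012)&(Z<.045)&(np.hypot(X-.48,Y+.324)<.16); 
I=d['top'][1][:,:,::-1];cv2.imwrite('pics/f1.png',cv2.resize(I[110:310,95:425],None,fx=2.4,fy=2.4,interpolation=cv2.INTER_CUBIC))
```

```text
top [367. 203.] 341 ztop 0.0745 [array([ 561.8, -328.6]), array([79.9, 29.7]), np.float64(88.4)]
top [367. 232.] 334 ztop 0.0741 [array([ 481.2, -321.4]), array([81.9, 30. ]), np.float64(86.7)]
top [367. 260.] 332 ztop 0.0739 [array([ 402.1, -316.7]), array([80. , 29.9]), np.float64(86.7)]
scene [194. 117.] 280 ztop 0.0762 [array([ 402.9, -321. ]), array([82.2, 34.4]), np.float64(87.0)]
scene [180. 134.] 286 ztop 0.076 [array([ 482.4, -326. ]), array([82.8, 33.9]), np.float64(85.3)]
scene [164. 151.] 293 ztop 0.0766 [array([ 563.5, -332.6]), array([81.6, 33. ]), np.float64(85.7)]
top rim top circ [0.4286 0.3458 0.0642] 622 hi mid fit(expect r~.0645)
  darkest ang [-170.  -168.  -167.7  162.2 -168.  -169.3 -171.2  118.3  148.4  124.3] [350 351 354 354 362 364 368 384 393 394] 601.0
  dark mean [ 118.  162. -171. -168. -168. -169. -170. -168.]
  pointer [0.3464 0.3292 0.0469] 13 -168.5398978922458
scene rim top circ [0.431  0.3425 0.0644] 557 hi mid fit(expect r~.0645)
  darkest ang [ -51.8  -54.4  134.5  -36.9 -171.7  146.3  -21.3  162.5 -169.   158.2] [141 162 169 169 174 174 175 177
[... 306 characters left out ...]
.  110.  -52.
  -51.  104.  -49.  102.  -44.   98.  -43.   92.  -37.  -34.   85.  -33.
   82.  -26.  -23.  -21.  -19.  -16.  -13.  -11.   -8.   -4.   -2.    1.
    8.   10.   16.   20.]
top ((600.1884765625, 283.3132629394531), (71.43582153320312, 189.21505737304688), 12.674473762512207) value 0.028403587965610877 0.028655412193798663
scene ((602.253173828125, 279.7221374511719), (73.70068359375, 189.4893035888672), 12.686777114868164) value 0.02822741413115884 0.028518904990978783
grip ((612.2640380859375, 24.007898330688477), (45.85277557373047, 14.517403602600098), 87.43321228027344)
grip ((613.3157958984375, 20.305601119995117), (50.17031478881836, 15.347461700439453), 87.90971374511719)
```

View pics/f1.png

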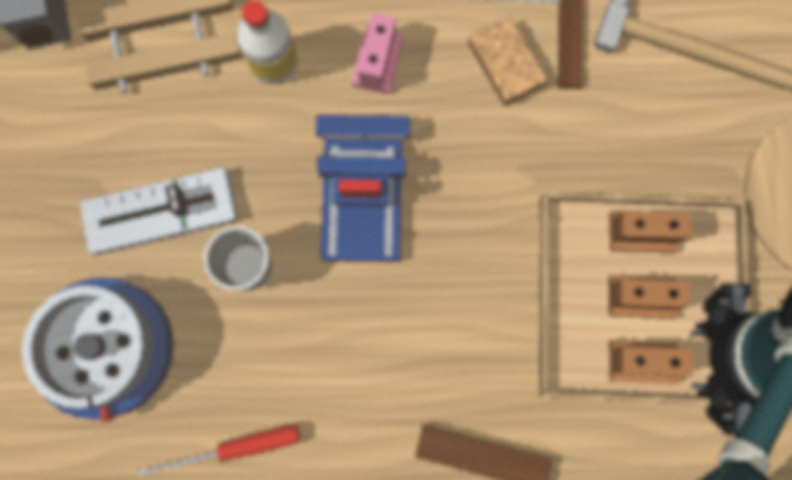

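View pics/scene32.png

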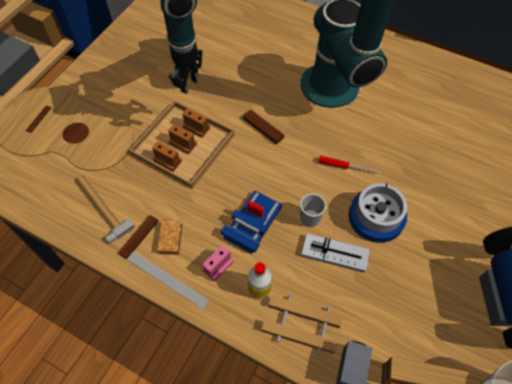

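```bash
python3 -c "
from workcell import bot
print(bot.finish_job())"
```

```text
the job is handed in; nothing more can be done
None
```

I carried out every step in the order asked and handed the job in at about 55 s. No verdict was reported. The speed control needed a second try, and it rests about 1.5 mm from the idle mark's centre.

**Last checks from both cameras:**
- **Speed control:** it rests at about 0.0285, against the idle mark at 0.030. It looks level with the green stripes.
- **Pulley:** in the top view the black mark is at about −169° and the red pointer at about −168.5°. The scene camera cannot see the pointer, so only the top camera could check this. After the turn the scene camera read the mark near −163°. At the end it read about −169°, in agreement with the top view.
- **Vise:** I opened the jaw until it met the stop and lifted the block out. I then closed it again until contact force rose. The grip ended within 1–2 mm of its shut position.
- **Heel blocks:** the vise block and the two loose blocks stand upright in the tray, about 80 mm apart. Their tops are about 74–76 mm above the bench, where 72 mm is expected. I saw no third loose block, and I left the pink one alone.
- **Jar:** it still stands.

**What went wrong along the way:**
- **Finger length:** the real fingertips sit about 29 mm short of the reported tool point. Because of this, my second grasp of the speed grip slipped and moved it about 5 mm. My first pinch on the pulley rim also missed, without moving the pulley.
- **Recovery:** I set the speed control again before touching the pulley. I found the offset in the depth images after the pulley miss and allowed for it from then on.

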